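Find the salt box with the stiff lid and tag it

ROBOT

A 7-joint arm with a two-finger parallel gripper is mounted at the origin on a cart in front of the work surface, level with it; the furniture and walls round the work are solid. World frame = base frame: x ahead of the robot, y to its left, z up, the work surface at z = 0. Lengths are in m, angles in degrees, forces in N, time in s.
With the tool pointing down it reaches from about 0.425 to 0.975 m from the base axis. Payload 16.7 kg.
Tool frame: the origin (TCP) lies between the finger pads; the fingertips stand ahead of it and the grasp point (between the pads) lies 3 mm ahead of it (manip.finger_overhang is the z of the fingertips in the tool frame, in m); z points along the fingers, y is the direction in which the jaws open and shut (so a half turn about z gives the same grasp; the last joint's range is limited). The gripper opens to 85 mm and grips with 20 to 120 N. Pads are 22 mm wide; open, the fingers measure 114 mm over their backs; the gripper's body (76 mm by 85 mm) begins 54 mm behind the grasp point. The pads swing forward as they close: fully open they stand 13 mm farther back than shut.
Start: joints at [65.69, 24.414, 4.234, 92.017, -1.954, 63.644, -3.845], TCP at [0.183, -0.65, 0.253] pointing down, gripper open.
Joint ranges: [-163.25, 163.25], [-28.42, 122.38], [-70.27, 78.77], [12.13, 141.07], [-58.53, 238.53], [9.26, 117.41], [-156.51, 156.51]. Speed limits (degrees/s): [108.29, 108.29, 136.94, 136.94, 172.46, 172.46, 172.46].

INTERFACE

Orientations are given as [roll, pitch, yaw] about the fixed x, y, z axes, in that order (R = Rz(yaw) Ry(pitch) Rx(roll)).
In Python, from workcell import manip, viewer gives the robot as it stands. The module is installed in compiled form; this text tells all that it offers.
- The arm moves only by the tool arm_command, never from a script. Its argument "plan" is a list of rows, each a list of 3 entries, a list of its own where there are three numbers: the shift along the tool's x, y, z in cm, then the turn, a rotation vector about the tool's x, y, z in rad, then the opening, from 0 (shut) to 1 (fully open). In form: [[[x, y, z], [wx, wy, wz], claw], ...]. A call has exactly 10 rows; each row shifts and turns the pose as measured when the row begins, along the tool's axes as they then stand; what a row does not reach is not made up. A row lasts 1/10 s, in which the tool goes at most 50 mm and 8.59 degrees, less where a joint would pass 70% of its speed; a pose out of reach is approached as far as the arm can. A call is refused whole if a number of a shift passes 5 or a number of a turn 0.15, either way. A call with a gripper value outside its range is refused whole. The fingers move at their own pace and stop on an object; the grip force is fixed at half the most. Time passes only in rows, so rows that do not move let the fingers close, or fill a call up. It gives the time, the measured TCP pose, the force and the opening at its end, in the units of the state.
- manip.state(): the state, without advancing time (a new reading comes with each control period).
- viewer.capture(name): name is "scene" or "top"; returns the picture (384x512x3 uint8, red, green, blue); there is no depth.
- viewer.camera_model(name): a dict with "camera_matrix" (3x3 intrinsics, pixels), "position" and "attitude" of the camera in the world. Camera axes: x right, y up, looking along -z (the intrinsics and any distortion apply to the point x, -y, -z); pixel columns grow to the right and rows downward; lengths in m; the calibration is good to about 2 mm. A picture is of the moment at which its call begins. camera_model takes no time and is no camera call.
- manip.hand_in(): hands the job in, once; it reports no verdict.
The state is a dict: "t": time; "joint_pos": joint angles; "qd": joint speeds; "joint_efforts": joint torques, N m; "eef_pos": TCP position; "orientation": TCP orientation; "ft_force": force on the tool from outside, world axes, zero at the start; "wrist_torque": the same for the moment, N m; "width": opening from 0.0 (shut) to 1.0 (fully open).
Only numpy, scipy, OpenCV 4.12 (cv2) and the standard library are available. Lean on these libraries where they do the work, as an engineer would, in place of code of your own. Each camera call takes 0.05 s, during which the arm holds its last target.

TASK

Try the hinged lid of each of the three salt boxes by its front lip: lids that swing freely (they drop shut by themselves if let go part-way) leave standing fully open; the one stiff lid, which stays wherever it is let go, leave ajar, clearly lifted but no more than about half open. When all three lids stand so, draw the wooden tag out of its leaning stand and hang it by its hole on the peg in front of the stiff box. Leave the mill, the jars and the ring cutter where they stand.

Things in the scene. Friction and masses are not known exactly. Their poses are not given: they have to be found in the camera images.
- stand_a_foot (a point): Sizes in mm. Fixed stand: a pine salt box (112 wide, 76 deep, 80 high) on a pine riser 50 high. This point is on the counter under the box's middle. Axes: x from the box's front to its back (-x, the front, looks toward the robot or to its right), y to the left, z up. Front wall outside at x = -32; hinge line along y at x = +34, z = 126. Fixed peg in front at y = +35.
- lip_a (a point): Sizes in mm. Middle of the lower front edge of this box's lid (7.7 thick, 112 wide), which juts 7.7 beyond the front wall. Lift it by this lip, e.g. shut fingertips leaning about 45 degrees pushed under it from the front, right of the peg. Shut: 123 above the counter, 74 before the hinge line. Moves and turns with the lid (x front to back, y along the hinge, z out of its top).
- box_a_lid (a joint): Lid angle: 0 shut, 1.57 upright, 1.83 fully open (stop). A free lid weighs 50 g, moves with under 1 N at the lip, falls shut if let go below 1.5 and rests open beyond 1.65. A stiff lid needs about 7 N at the lip (0.5 Nm) and stays where it is let go. Exactly one of the three is stiff; this cannot be seen, and its place changes.
- peg_a (a point): Sizes in mm. On the axis of the fixed steel peg in front of this box, near its middle: a bar 10 thick that juts 84 from the front wall (toward -x of stand_a_foot), rising 8 degrees to its free tip. This point is 94 above the counter, 43 out from the wall, 35 left (+y) of the box's middle; the tip is 40 farther out and 6 higher. Axes as stand_a_foot.
- stand_b_foot (a point): Sizes in mm. Fixed stand: a pine salt box (112 wide, 76 deep, 80 high) on a pine riser 50 high. This point is on the counter under the box's middle. Axes: x from the box's front to its back (-x, the front, looks toward the robot or to its right), y to the left, z up. Front wall outside at x = -32; hinge line along y at x = +34, z = 126. Fixed peg in front at y = +35.
- lip_b (a point): Sizes in mm. Middle of the lower front edge of this box's lid (7.7 thick, 112 wide), which juts 7.7 beyond the front wall. Lift it by this lip, e.g. shut fingertips leaning about 45 degrees pushed under it from the front, right of the peg. Shut: 123 above the counter, 74 before the hinge line. Moves and turns with the lid (x front to back, y along the hinge, z out of its top).
- box_b_lid (a joint): Lid angle: 0 shut, 1.57 upright, 1.83 fully open (stop). A free lid weighs 50 g, moves with under 1 N at the lip, falls shut if let go below 1.5 and rests open beyond 1.65. A stiff lid needs about 7 N at the lip (0.5 Nm) and stays where it is let go. Exactly one of the three is stiff; this cannot be seen, and its place changes.
- peg_b (a point): Sizes in mm. On the axis of the fixed steel peg in front of this box, near its middle: a bar 10 thick that juts 84 from the front wall (toward -x of stand_b_foot), rising 8 degrees to its free tip. This point is 94 above the counter, 43 out from the wall, 35 left (+y) of the box's middle; the tip is 40 farther out and 6 higher. Axes as stand_b_foot.
- stand_c_foot (a point): Sizes in mm. Fixed stand: a pine salt box (112 wide, 76 deep, 80 high) on a pine riser 50 high. This point is on the counter under the box's middle. Axes: x from the box's front to its back (-x, the front, looks toward the robot or to its right), y to the left, z up. Front wall outside at x = -32; hinge line along y at x = +34, z = 126. Fixed peg in front at y = +35.
- lip_c (a point): Sizes in mm. Middle of the lower front edge of this box's lid (7.7 thick, 112 wide), which juts 7.7 beyond the front wall. Lift it by this lip, e.g. shut fingertips leaning about 45 degrees pushed under it from the front, right of the peg. Shut: 123 above the counter, 74 before the hinge line. Moves and turns with the lid (x front to back, y along the hinge, z out of its top).
- box_c_lid (a joint): Lid angle: 0 shut, 1.57 upright, 1.83 fully open (stop). A free lid weighs 50 g, moves with under 1 N at the lip, falls shut if let go below 1.5 and rests open beyond 1.65. A stiff lid needs about 7 N at the lip (0.5 Nm) and stays where it is let go. Exactly one of the three is stiff; this cannot be seen, and its place changes.
- peg_c (a point): Sizes in mm. On the axis of the fixed steel peg in front of this box, near its middle: a bar 10 thick that juts 84 from the front wall (toward -x of stand_c_foot), rising 8 degrees to its free tip. This point is 94 above the counter, 43 out from the wall, 35 left (+y) of the box's middle; the tip is 40 farther out and 6 higher. Axes as stand_c_foot.
- tag_grip (a point): Sizes in mm. Where to grip the tag: a loose dark wooden plate 140 long, 50 wide (42 in its top 31), 8 thick, 70 g, with a hole 28 across. Axes: x through its thickness (hole axis), y across, z along it to the upper end. Point 120 from its lower end. At the start it leans 25 to 30 degrees in a slot, upper end toward -x of tag_stand; the slot holds the lowest 41: draw it out along its z.
- tag_hole (a point): Sizes in mm. Centre of the tag's hole, 70 from its lower end, 50 below tag_grip; axes as tag_grip. The tag is the same front and back.
- tag_stand: Sizes in mm. Fixed wooden tag stand, foot 90 x 90 x 10, 60 high, with a slot 11 wide and 55 long that leans 25 degrees from vertical toward its -x. Origin under the middle of its foot, on the counter.
- pepper_mill: Sizes in mm. bystander: turned wooden mill, 58 thick, 170 high; stands loose on the counter, must stay put. Origin at the middle of its underside, z up.
- spice_jar: Sizes in mm. bystander: glass jar with a dark cap, 45 thick, 105 high; stands loose on the counter, must stay put. Origin at the middle of its underside, z up.
- flour_jar: Sizes in mm. bystander: glass jar with a yellow lid, 66 thick, 120 high; stands loose on the counter, must stay put. Origin at the middle of its underside, z up.
- ring_cutter: Sizes in mm. bystander: tinplate ring, 72 across, 34 high; stands loose on the counter, must stay put. Origin at the middle of its underside, z up.
- tag: The tag as a whole (see tag_grip). Origin at the middle of its lower end; this frame's z is 25 degrees off the tag's length, so use the axes of tag_grip and tag_hole.
Mind the look-alikes: they are no part of the job. Leave any turquoise look-alike of the tag alone.

How it is judged (in metres and radians):
On the way, in this order (a step that is already met when the one before it is completed fails the run):
1. two lids stand fully open and the third, stiff one stays part-way open by itself (((value of joint each of box_b_lid, box_c_lid above 1.6 rad and value of joint box_a_lid between 0.12 and 1.2 rad) or (value of joint each of box_a_lid, box_c_lid above 1.6 rad and value of joint box_b_lid between 0.12 and 1.2 rad) or (value of joint each of box_a_lid, box_b_lid above 1.6 rad and value of joint box_c_lid between 0.12 and 1.2 rad)) and contact force between the fingers and stand_a below 0.05 N and contact force between the fingers and stand_b below 0.05 N and contact force between the fingers and stand_c below 0.05 N), for 0.2 s.
2. then the tag hangs by its hole on the peg of the box whose lid stays part-way open (((value of joint each of box_b_lid, box_c_lid above 1.6 rad and value of joint box_a_lid between 0.12 and 1.2 rad and x of tag_hole in the frame of peg_a between -0.04 and 0.042 m and y of tag_hole in the frame of peg_a between -0.014 and 0.014 m and z of tag_hole in the frame of peg_a between -0.022 and 0.006 m) or (value of joint each of box_a_lid, box_c_lid above 1.6 rad and value of joint box_b_lid between 0.12 and 1.2 rad and x of tag_hole in the frame of peg_b between -0.04 and 0.042 m and y of tag_hole in the frame of peg_b between -0.014 and 0.014 m and z of tag_hole in the frame of peg_b between -0.022 and 0.006 m) or (value of joint each of box_a_lid, box_b_lid above 1.6 rad and value of joint box_c_lid between 0.12 and 1.2 rad and x of tag_hole in the frame of peg_c between -0.04 and 0.042 m and y of tag_hole in the frame of peg_c between -0.014 and 0.014 m and z of tag_hole in the frame of peg_c between -0.022 and 0.006 m)) and angle between tag_hole's own z axis and vertical below 0.4 rad), for 0.2 s.
At the end, for the whole second after the job is handed in: Both free lids open beyond 1.6 rad, the stiff lid staying ajar between 0.12 and 1.2 rad; tag at rest, upright within 0.4 rad, with that box's peg through its hole (hole centre within 40 mm of the peg's middle along it, 14 mm sideways, 22 mm below to 6 mm above) (all of step 2 and linear speed of tag below 0.05 m/s); the robot touches nothing.
It fails at once if the pepper mill is pushed away (30 mm) or tipped (distance of pepper_mill from where it was at the start of the episode above 0.03 m or angle between pepper_mill's own z axis and vertical above 0.4 rad).
It fails at once if the spice jar is pushed away (30 mm) or tipped (distance of spice_jar from where it was at the start of the episode above 0.03 m or angle between spice_jar's own z axis and vertical above 0.4 rad).
It fails at once if the flour jar is pushed away (30 mm) or tipped (distance of flour_jar from where it was at the start of the episode above 0.03 m or angle between flour_jar's own z axis and vertical above 0.4 rad).
It fails at once if the ring cutter is pushed away (30 mm) or tipped (distance of ring_cutter from where it was at the start of the episode above 0.03 m or angle between ring_cutter's own z axis and vertical above 0.4 rad).
It also fails if it takes over 72 s, if anything falls off the work surface, if the arm or the gripper's body presses on something with over 40 N, if the wrist force passes 120 N, or if a joint passes its speed limit or range.

## Working session

There is one attempt and no reset: what is moved stays moved. The work goes in short steps, Python scripts to look and compute and a tool call to move; the robot and the scene stay as the last step left them, time stands still between calls to the robot, and variables do not carry over. Pictures are saved under pics/ and viewed, and the job is handed in when it is done.

Besides the shell and the picture viewer there is one more tool, called as name(argument=value, ...) on one line, values as JSON. arm_command: Moves the arm, as the interface text tells. Its arguments: {"type":"object","properties":{"plan":{"type":"array","items":{"type":"array"}}},"required":["plan"]}

```bash
mkdir -p pics; ls
cat > h.py <<'E'
import numpy as np, cv2
from workcell import manip, viewer
from scipy.spatial.transform import Rotation as R
def cap(name,fn):
    im=viewer.capture(name); cv2.imwrite('pics/'+fn,im[:,:,::-1]); return im
E
python3 - <<'E'
from h import *
cap('scene','s0.png');cap('top','t0.png')
for n in('scene','top'):print(viewer.camera_model(n))
print(manip.state(),manip.finger_overhang)
E
```

```text
pics
{'camera_matrix': array([[379.99332332,   0.        , 252.29751273],
       [  0.        , 379.99332332, 188.51276346],
       [  0.        ,   0.        ,   1.        ]]), 'position': array([-0.46846826, -0.76797737,  0.62862958]), 'attitude': array([ 62.24444223,   0.34691587, -60.38297212])}
{'camera_matrix': array([[356.33622644,   0.        , 258.77936958],
       [  0.        , 356.33622644, 194.16639464],
       [  0.        ,   0.        ,   1.        ]]), 'position': array([ 0.27266539, -0.27614364,  1.21086216]), 'attitude': array([  8.49732317,  -0.74826764, -90.48299628])}
{'t': 0.1, 'joint_pos': array([65.69012863, 24.44589732,  4.23269679, 92.04659528, -1.95556815,
       63.64429759, -3.84547779]), 'qd': array([ 0.02082097, -0.10593714, -0.04556812, -0.06034508,  0.03669435,
       -0.12155877, -0.05219141]), 'joint_efforts': array([ 9.09762428e-03, -9.51535821e+01,  3.77219751e+00, -4.64403069e+01,
        1.98544480e-02,  6.64020743e-03,  5.48120465e-05]), 'eef_pos': array([ 0.18304018, -0.64936604,  0.25269847]), 'orientation': array([-1.79935482e+02,  3.39709451e-03,  1.57395446e+01]), 'ft_force': array([0.13197764, 0.29318401, 0.13877841]), 'wrist_torque': array([-0.03664746,  0.0064109 , -0.02477146]), 'width': 1.000595837471888} 0.022
```

View pics/s0.png

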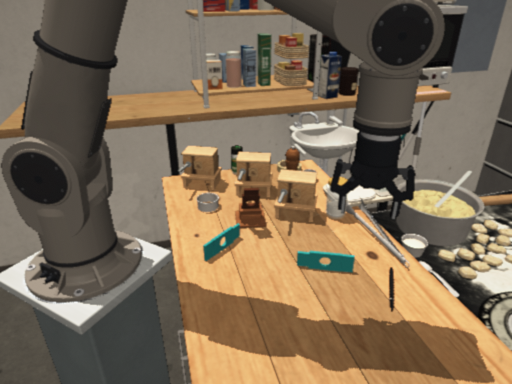

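View pics/t0.png

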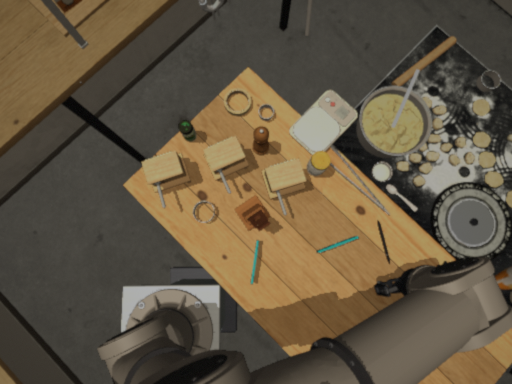

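```bash
cat >> h.py <<'E'
def cam(n):
    m=viewer.camera_model(n); return np.array(m['camera_matrix']),np.array(m['position']),R.from_euler('xyz',m['attitude'],degrees=True).as_matrix()
def ray(n,uv):
    K,p,A=cam(n); d=np.linalg.solve(K,np.array([uv[0],uv[1],1.])); d=A@(d*[1,-1,-1]); return p,d
def atz(n,uv,z):
    p,d=ray(n,uv); return p+d*(z-p[2])/d[2]
def proj(n,X):
    K,p,A=cam(n); c=(np.atleast_2d(X)-p)@A; c=c*[1,-1,-1]; u=c@K.T; return u[:,:2]/u[:,2:]
def crop(im,x0,y0,x1,y1,f,fn,pts=()):
    o=cv2.resize(im[y0:y1,x0:x1,::-1],None,fx=f,fy=f,interpolation=cv2.INTER_CUBIC)
    for k in range((x0+9)//10*10,x1,10): cv2.line(o,((k-x0)*f,0),((k-x0)*f,6 if k%50 else 14),(0,0,255),1); 
    for k in range((y0+9)//10*10,y1,10): cv2.line(o,(0,(k-y0)*f),(6 if k%50 else 14,(k-y0)*f),(0,0,255),1)
    for p in pts:
        cv2.circle(o,(int((p[0]-x0+.5)*f),int((p[1]-y0+.5)*f)),2,(0,255,0),-1)
    cv2.imwrite('pics/'+fn,o)
E
python3 - <<'E'
from h import *
t=cv2.imread('pics/t0.png')[:,:,::-1];s=cv2.imread('pics/s0.png')[:,:,::-1]
crop(t,130,110,330,250,4,'t0a.png')
crop(s,170,130,350,240,4,'s0a.png')
E
```

```text
(no output)
```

View pics/t0a.png

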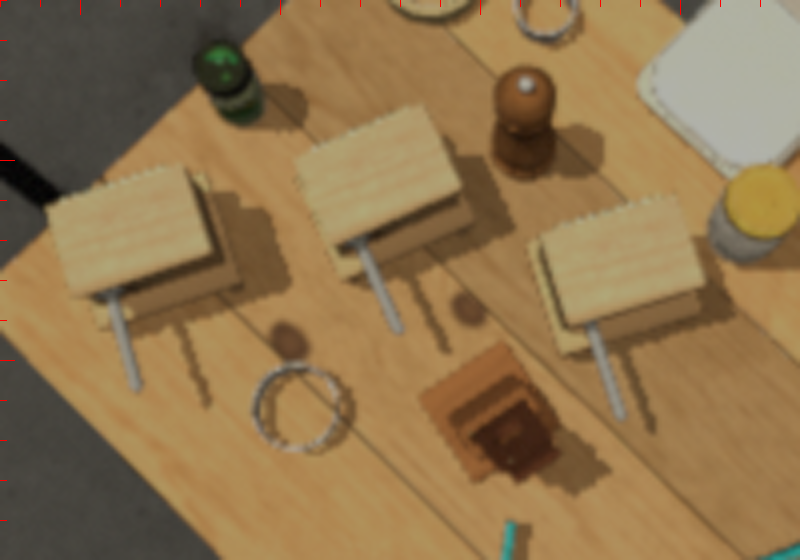

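View pics/s0a.png

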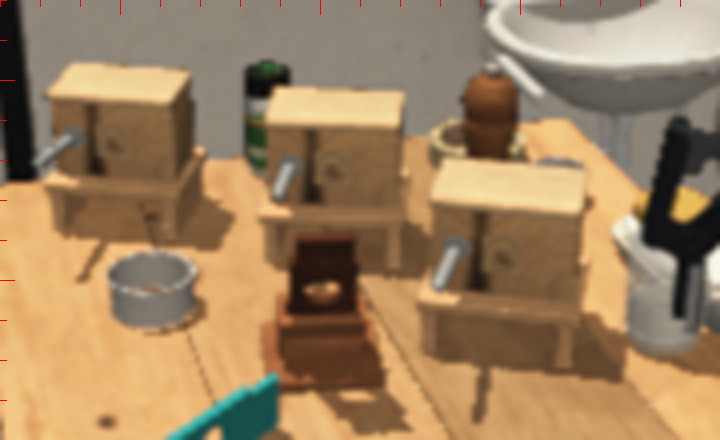

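```bash
cat > fit.py <<'E'
from h import *
from scipy.optimize import least_squares
T=lambda p:np.array(p)/4+[130,110]-.4
S=lambda p:np.array(p)/4+[170,130]-.4
H=.0385
loc=np.array([[H,.056,.1307],[H,-.056,.1307],[-.040,-.056,.1307],[-.040,.056,.1307],[-.115,.035,.100]])
data={'L':([(45,208),(183,165),(213,250),(72,298),(137,388)],[(62,65),(190,68),(182,102),(48,98),(40,160)]),
'M':([(298,160),(418,105),(465,188),(328,240),(398,330)],[(275,87),(405,92),(400,125),(263,120),(280,190)]),
'R':([(540,242),(672,197),(705,285),(563,325),(620,416)],[(443,158),(587,165),(583,208),(432,200),(440,285)])}
for k,(a,b) in data.items():
    def W(q):
        c,s=np.cos(q[2]),np.sin(q[2]); return loc@np.array([[c,-s,0],[s,c,0],[0,0,1]]).T+[q[0],q[1],0]
    def f(q):
        w=W(q);return np.r_[(proj('top',w)-T(a)).ravel(),(proj('scene',w)-S(b)).ravel()]
    best=None
    for y0 in(-1.5,0,1):
        r=least_squares(f,[.5,-.1,y0],loss='soft_l1')
        if best is None or r.cost<best.cost:best=r
    print(k,best.x[:2].round(4),np.degrees(best.x[2]).round(1),best.cost.round(2));print(f(best.x).reshape(-1,2).round(1).tolist())
E
python3 fit.py
python3 - <<'E'
from h import *
T=lambda p:np.array(p)/4+[130,110]-.4
for n,p,z in [('ring',(300,407),.034),('mill',(525,90),.17),('spice',(222,65),.105),('flour',(762,200),.12),
 ('foot back',(503,342),.01),('foot left',(418,400),.01),('foot bottom',(475,482),.01),]:
    print(n,atz('top',T(p),z).round(3))
E
```

```text
L [0.5205 0.0083] 19.2 8.66
[[-0.5, -0.1], [-0.3, -1.0], [-0.1, 1.0], [0.3, 1.0], [0.4, 0.2], [3.3, -1.4], [1.3, -0.3], [-2.7, -0.4], [-0.6, -1.5], [0.5, 0.6]]
M [ 0.5643 -0.183 ] 24.3 5.18
[[-2.0, -0.3], [0.8, -0.9], [-0.6, 0.5], [0.6, 2.2], [-0.1, 0.2], [0.3, -0.9], [0.0, -1.1], [0.1, -0.3], [0.4, -0.1], [-0.2, 1.0]]
R [ 0.4951 -0.3721] 17.6 4.96
[[-1.0, -1.8], [0.1, -1.3], [0.1, 0.2], [1.2, 1.3], [0.4, 0.5], [0.2, -1.0], [0.3, 0.2], [-0.4, 0.7], [-0.9, -0.6], [0.1, 0.2]]
ring [ 0.392 -0.113  0.034]
mill [ 0.618 -0.299  0.17 ]
spice [ 0.662 -0.056  0.105]
flour [ 0.544 -0.486  0.12 ]
foot back [ 0.449 -0.282  0.01 ]
foot left [ 0.4   -0.209  0.01 ]
foot bottom [ 0.33  -0.257  0.01 ]
```

```bash
sed -i 's/^H=.*/H=.034/' fit.py; cat >> fit.py <<'E'
E
python3 fit.py; sed -i 's/^H=.*/H=.036/' fit.py;python3 fit.py|grep -v '\[\['
```

```text
L [0.5221 0.009 ] 19.2 7.06
[[-0.2, 0.7], [-0.1, -0.2], [-0.3, 0.5], [0.1, 0.4], [0.2, -0.3], [3.1, -1.1], [1.1, 0.0], [-2.6, -0.6], [-0.5, -1.7], [0.6, 0.4]]
M [ 0.566  -0.1826] 24.0 3.95
[[-1.5, 0.4], [1.4, -0.1], [-0.7, 0.1], [0.4, 1.6], [-0.4, -0.3], [0.4, -0.6], [0.2, -0.8], [0.2, -0.5], [0.5, -0.4], [-0.1, 0.7]]
R [ 0.4962 -0.3717] 17.6 2.73
[[-0.7, -0.8], [0.4, -0.4], [-0.1, -0.2], [1.1, 0.9], [0.3, 0.1], [-0.0, -0.6], [0.2, 0.6], [-0.4, 0.5], [-0.9, -0.8], [0.2, -0.0]]
L [0.5215 0.0086] 19.1 7.53
M [ 0.5652 -0.1828] 24.1 4.28Traceback (most recent call last):
  File "fit.py", line 17, in <module>
    r=least_squares(f,[.5,-.1,y0],loss='soft_l1')
    return func(*args, **kwargs)
    vector_fun = VectorFunction(
        fun_wrapped,
    ...<6 lines>...
        workers=workers
    )
    self.J, dct = approx_derivative(
                  ~~~~~~~~~~~~~~~~~^
        self.fun_wrapped, self.x, f0=self.f, **finite_diff_options
        ^^^^^^^^^^^^^^^^^^^^^^^^^^^^^^^^^^^^^^^^^^^^^^^^^^^^^^^^^^
    )
    ^
    J, _nfev = _dense_difference(fun_wrapped, x0, f0, h,
               ~~~~~~~~~
[... 445 characters left out ...]
fun(x))
                         ~~~~~~~~^^^
    return self.f(x, *self.args, **self.kwargs)
           ~~~~~~^^^^^^^^^^^^^^^^^^^^^^^^^^^^^^
  File "fit.py", line 14, in f
    w=W(q);return np.r_[(proj('top',w)-T(a)).ravel(),(proj('scene',w)-S(b)).ravel()]
                                                      ~~~~^^^^^^^^^^^
  File "h.py", line 13, in proj
    K,p,A=cam(n); c=(np.atleast_2d(X)-p)@A; c=c*[1,-1,-1]; u=c@K.T; return u[:,:2]/u[:,2:]
          ~~~^^^
  File "h.py", line 7, in cam
    m=viewer.camera_model(n); return np.array(m['camera_matrix']),np.array(m['position']),R.from_euler('xyz',m['attitude'],degrees=True).as_matrix()
ValueError: time passes only in moves, steps and waits
```

```bash
python3 - <<'E'
from h import *
import pickle
pickle.dump({n:viewer.camera_model(n) for n in('scene','top')},open('cams.pkl','wb'))
t=cv2.imread('pics/t0.png')[:,:,::-1];s=cv2.imread('pics/s0.png')[:,:,::-1]
crop(t,225,185,290,245,10,'t0b.png')
crop(s,225,180,275,235,10,'s0b.png')
E
sed -i "s/^def cam(n):/import pickle,os\nCM=pickle.load(open('cams.pkl','rb')) if os.path.exists('cams.pkl') else None\ndef cam(n):/; s/m=viewer.camera_model(n); return/m=CM[n]; return/" h.py
```

```text
(no output)
```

View pics/t0b.png

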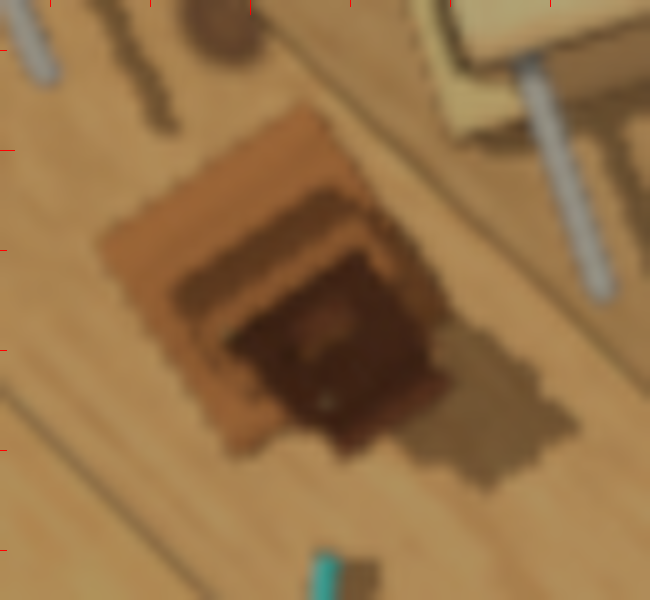

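View pics/s0b.png

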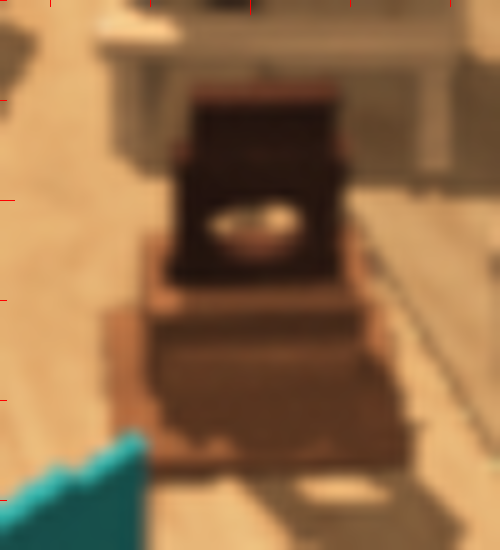

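```bash
cat > fit2.py <<'E'
from h import *
from scipy.optimize import least_squares
T=lambda p:np.array(p)/10+[225,185]-.45
S=lambda p:np.array(p)/10+[225,180]-.45
# ('s' stand-frame pt) or ('t' tag pt (thick,across,along))
obs=[('top','s',(.045,-.045,.01),(307,98)),('top','s',(.045,.045,.01),(98,240)),('top','s',(-.045,.045,.01),(235,462)),
('top','t',(-.004,.021,.14),(345,460)),('top','t',(-.004,-.021,.14),(450,382)),
('scene','t',(.004,.021,.14),(192,85)),('scene','t',(.004,-.021,.14),(338,85)),
('scene','t',(-.004,.021,.14),(190,103)),('scene','t',(-.004,-.021,.14),(336,103)),
('scene','t',(-.004,.025,.109),(178,152)),('scene','t',(-.004,-.025,.109),(343,152)),
('scene','t',(-.004,.014,.07),(205,228)),('scene','t',(-.004,-.014,.07),(304,225)),
('scene','s',(-.045,.045,.0),(108,467)),('scene','s',(-.045,-.045,.0),(410,467))]
def W(q):
    x,y,a,bx,by,bz,l=q; out=[]
    c,s=np.cos(a),np.sin(a)
    for n,k,p,uv in obs:
        p=np.array(p)
        if k=='t':
            ct,st=np.cos(l),np.sin(l)
            p=np.array([bx,by,bz])+np.array([ct,0,st])*p[0]+np.array([0,1,0])*p[1]+np.array([-st,0,ct])*p[2]
        out.append([x+c*p[0]-s*p[1],y+s*p[0]+c*p[1],p[2]])
    return np.array(out)
def f(q):
    w=W(q); r=[]
    for (n,k,p,uv),X in zip(obs,w):
        r.append(proj(n,X)[0]-(T(uv) if n=='top' else S(uv)))
    return np.r_[np.ravel(r),(q[6]-.47)/.05,q[4]/.003,(q[5]-.021)/.004]
r=least_squares(f,[.38,-.25,.6,0,0,.02,.47],loss='soft_l1')
q=r.x;print(q.round(4),np.degrees(q[2]),np.degrees(q[6]),r.cost);print(f(q)[:-3].reshape(-1,2).round(1).tolist())
E
python3 fit2.py
```

```text
[ 3.899e-01 -2.681e-01  5.730e-01  7.500e-03 -1.000e-04  1.960e-02
  5.387e-01] 32.83083177044899 30.862602113495374 5.187572306382269
[[0.1, -0.2], [-1.3, -0.0], [-0.5, 0.1], [-1.4, 0.3], [-0.2, 0.4], [-0.4, -0.5], [0.1, -1.0], [-0.1, 0.1], [0.5, -0.3], [-0.4, 1.0], [0.8, 0.4], [0.7, 0.0], [0.4, -0.0], [0.5, 1.3], [0.5, 0.2]]
```

```bash
cat >> h.py <<'E'
BOX={'L':(.5221,.0090,19.2),'M':(.566,-.1826,24.0),'R':(.4962,-.3717,17.6)}
def tip(box,C,phi=45,dyaw=0):
    """TCP world pose for finger corner C in box frame (m), lean phi from vertical"""
    x,y,a=BOX[box]; f=np.radians(phi)
    zt=np.array([np.sin(f),0,-np.cos(f)]);xt=np.array([np.cos(f),0,np.sin(f)]);yt=np.cross(zt,xt)
    Rb=R.from_euler('z',a,degrees=True).as_matrix()
    p=np.array(C)-.022*zt-.011*xt
    return Rb@p+[x,y,0], Rb@np.c_[xt,yt,zt]
def lidC(th,r,dz=-.003):
    return np.array([.034-r*np.cos(th)-dz*-np.sin(th)*-1,0,.126+r*np.sin(th)+dz*np.cos(th)]) if 0 else np.array([.034-r*np.cos(th)+dz*np.sin(th),0,.126+r*np.sin(th)+dz*np.cos(th)])
def cur():
    s=manip.state(); return np.array(s['eef_pos']),R.from_euler('xyz',s['orientation'],degrees=True).as_matrix()
def rows(wps,claw,start=None):
    """wps: list of (p,Rm,nrows)"""
    p,M=start or cur(); n=0; out=[]
    for q,N,k in wps:
        rv=R.from_matrix(M.T@N).as_rotvec()
        Ms=[M@R.from_rotvec(rv*i/k).as_matrix() for i in range(k+1)]
        ps=[p+(q-p)*i/k for i in range(k+1)]
        for i in range(k):
            d=Ms[i].T@(ps[i+1]-ps[i])*100; w=rv/k
            fl='' if abs(d).max()<=5 and abs(w).max()<=.15 else ' !!'
            out.append(f"[[{d[0]:.2f},{d[1]:.2f},{d[2]:.2f}],[{w[0]:.3f},{w[1]:.3f},{w[2]:.3f}],{claw}]"+fl)
        p,M=q,N
    for i in range(0,len(out),10): print('['+',\n '.join(out[i:i+10])+']')
def st():
    s=manip.state(); print({k:np.round(s[k],4 if k!='ft_force' else 1).tolist() for k in('t','eef_pos','orientation','ft_force','width','joint_pos')})
def boxcoord(box,phi=None):
    p,M=cur(); x,y,a=BOX[box]; c=p+.022*M[:,2]+.011*M[:,0]
    return (R.from_euler('z',-a,degrees=True).as_matrix()@(c-[x,y,0])*1000).round(1)
E
python3 - <<'E'
from h import *
p1,M=tip('R',(-.13,-.018,.16)); print(p1)
rows([(p1,M,10)],0)
E
```

```text
[ 0.35548562 -0.43522118  0.16777817]
[[[2.24,-1.59,0.85],[0.001,0.079,-0.003],0],
 [[2.17,-1.58,1.03],[0.001,0.079,-0.003],0],
 [[2.09,-1.58,1.20],[0.001,0.079,-0.003],0],
 [[1.99,-1.57,1.36],[0.001,0.079,-0.003],0],
 [[1.89,-1.56,1.51],[0.001,0.079,-0.003],0],
 [[1.77,-1.55,1.66],[0.001,0.079,-0.003],0],
 [[1.64,-1.55,1.79],[0.001,0.079,-0.003],0],
 [[1.50,-1.54,1.92],[0.001,0.079,-0.003],0],
 [[1.34,-1.53,2.03],[0.001,0.079,-0.003],0],
 [[1.19,-1.53,2.13],[0.001,0.079,-0.003],0]]
```

arm_command(plan=[[[2.24,-1.59,0.85],[0.001,0.079,-0.003],0],[[2.17,-1.58,1.03],[0.001,0.079,-0.003],0],[[2.09,-1.58,1.2],[0.001,0.079,-0.003],0],[[1.99,-1.57,1.36],[0.001,0.079,-0.003],0],[[1.89,-1.56,1.51],[0.001,0.079,-0.003],0],[[1.77,-1.55,1.66],[0.001,0.079,-0.003],0],[[1.64,-1.55,1.79],[0.001,0.079,-0.003],0],[[1.5,-1.54,1.92],[0.001,0.079,-0.003],0],[[1.34,-1.53,2.03],[0.001,0.079,-0.003],0],[[1.19,-1.53,2.13],[0.001,0.079,-0.003],0]])

```text
t: 1.1
eef_pos: [0.362, -0.4293, 0.168]
orientation: [179.6, -46.7, 17.6]
ft_force: [1.1, -0.4, -0.5]
width: -0.002
```

Run:
```python
from h import *
st(); print(boxcoord('R'))
C=lambda x,z:tip('R',(x,-.018,z))
rows([(*C(-.06,.108),6),(*C(-.034,.109),4)],0)
```

```text
{'t': 1.1, 'eef_pos': [0.362, -0.4293, 0.168], 'orientation': [179.61, -46.657, 17.5834], 'ft_force': [1.1, -0.4, -0.5], 'width': -0.0019, 'joint_pos': [84.6491, 25.674, -21.2783, 119.3918, -56.9759, 46.0795, 37.7415]}
[-121.8  -14.5  160.9]
[[[0.08,0.05,1.35],[0.001,-0.005,-0.000],0],
 [[0.08,0.05,1.35],[0.001,-0.005,-0.000],0],
 [[0.09,0.06,1.35],[0.001,-0.005,-0.000],0],
 [[0.10,0.06,1.35],[0.001,-0.005,-0.000],0],
 [[0.10,0.06,1.35],[0.001,-0.005,-0.000],0],
 [[0.11,0.06,1.35],[0.001,-0.005,-0.000],0],
 [[0.48,-0.00,0.44],[0.000,0.000,0.000],0],
 [[0.48,0.00,0.44],[0.000,0.000,0.000],0],
 [[0.48,-0.00,0.44],[0.000,0.000,0.000],0],
 [[0.48,-0.00,0.44],[0.000,0.000,0.000],0]]
```

arm_command(plan=[[[0.08,0.05,1.35],[0,-0.005,0],0],[[0.08,0.05,1.35],[0,-0.005,0],0],[[0.09,0.06,1.35],[0,-0.005,0],0],[[0.1,0.06,1.35],[0,-0.005,0],0],[[0.1,0.06,1.35],[0,-0.005,0],0],[[0.1,0.06,1.35],[0,-0.005,0],0],[[0,0,0],[0,0,0],0],[[0.3,0,0.3],[0,0,0],0],[[0.3,0,0.3],[0,0,0],0],[[0,0,0],[0,0,0],0]])

```text
t: 2.1
eef_pos: [0.4309, -0.4072, 0.1104]
orientation: [-179.6, -45.1, 16.9]
ft_force: [-0.4, -0.6, -0.0]
width: 0.001
```

Run:
```python
from h import *
st(); print(boxcoord('R'))
t=cap('top','t1.png');s=cap('scene','s1.png')
crop(t,230,130,330,230,6,'t1a.png')
crop(s,260,120,360,230,5,'s1a.png')
```

```text
{'t': 2.1, 'eef_pos': [0.4309, -0.4072, 0.1104], 'orientation': [-179.6482, -45.0712, 16.9394], 'ft_force': [-0.4, -0.6, -0.0], 'width': 0.0009, 'joint_pos': [83.5686, 33.0628, -30.896, 119.267, -57.4006, 32.826, 35.4768]}
[-49.6 -14.2 102.6]
```

View pics/t1a.png

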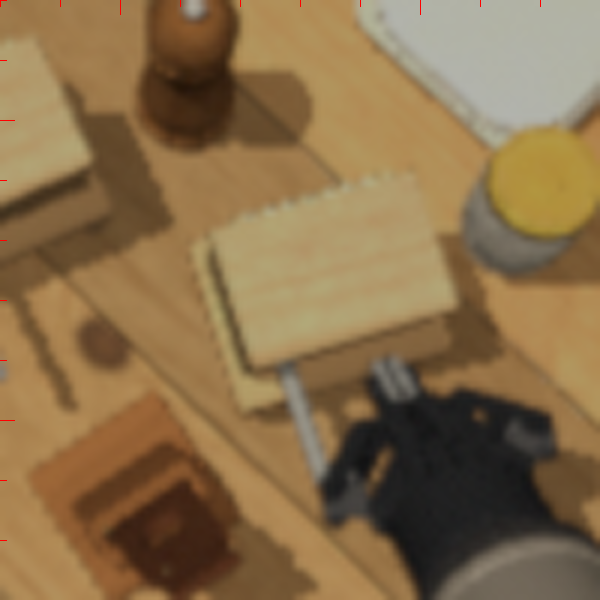

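View pics/s1a.png

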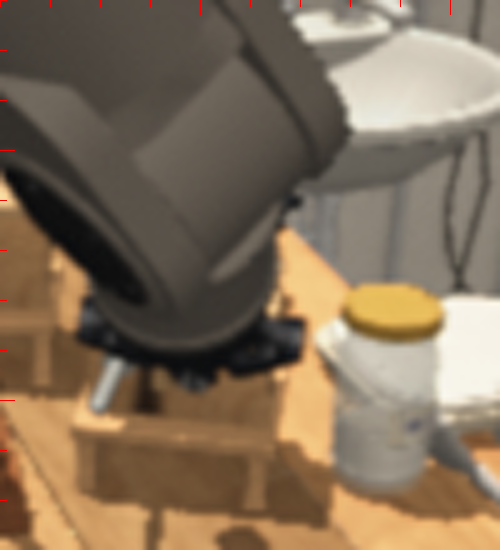

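Run:
```python
from h import *
C=lambda x,z:tip('R',(x,-.024,z))
rows([(*C(-.046,.110),3),(*C(-.033,.110),4),(*C(-.033,.118),3)],0)
```

```text
[[[0.28,0.32,-0.08],[0.001,-0.000,-0.003],0],
 [[0.27,0.33,-0.08],[0.001,-0.000,-0.003],0],
 [[0.27,0.33,-0.08],[0.001,-0.000,-0.003],0],
 [[0.23,-0.00,0.23],[0.000,0.000,0.000],0],
 [[0.23,0.00,0.23],[0.000,0.000,0.000],0],
 [[0.23,0.00,0.23],[0.000,0.000,0.000],0],
 [[0.23,-0.00,0.23],[0.000,0.000,0.000],0],
 [[0.19,0.00,-0.19],[0.000,0.000,0.000],0],
 [[0.19,0.00,-0.19],[0.000,0.000,0.000],0],
 [[0.19,0.00,-0.19],[0.000,0.000,0.000],0]]
```

arm_command(plan=[[[0.28,0.32,-0.08],[0,0,-0.003],0],[[0.27,0.32,-0.08],[0,0,-0.003],0],[[0.27,0.32,-0.08],[0,0,-0.003],0],[[0.23,0,0.23],[0,0,0],0],[[0.23,0,0.23],[0,0,0],0],[[0.23,0,0.23],[0,0,0],0],[[0.23,0,0.23],[0,0,0],0],[[0,0,0],[0,0,0],0],[[0,0,0],[0,0,0],0],[[0,0,0],[0,0,0],0]])

```text
t: 3.2
eef_pos: [0.4511, -0.4122, 0.1189]
orientation: [179.7, -45.0, 17.7]
ft_force: [-0.8, -0.6, -0.3]
width: -0.002
```

Run:
```python
from h import *
st(); print(boxcoord('R'))
```

```text
{'t': 3.2, 'eef_pos': [0.4511, -0.4122, 0.1189], 'orientation': [179.7165, -45.0426, 17.7478], 'ft_force': [-0.8, -0.6, -0.3], 'width': -0.0015, 'joint_pos': [81.8249, 32.9821, -30.9694, 117.5069, -56.3595, 32.6998, 33.0381]}
[-31.9 -25.  111.2]
```

Run:
```python
from h import *
def C(th,r):
    c=lidC(th,r);c[1]=-.024; print(th,(c*1000).round(1)); return tip('R',c)
c0=tip('R',(-.033,-.024,.122))
rows([(*c0,3),(*C(.25,.067),3),(*C(.45,.067),3),(*C(.45,.067),1)],0)
```

```text
0.25 [-31.7 -24.  139.7]
0.45 [-27.6 -24.  152.4]
0.45 [-27.6 -24.  152.4]
[[[0.23,-0.03,-0.28],[0.001,-0.000,0.001],0],
 [[0.23,-0.03,-0.28],[0.001,-0.000,0.001],0],
 [[0.23,-0.03,-0.28],[0.001,-0.000,0.001],0],
 [[0.45,-0.00,-0.38],[0.000,0.000,0.000],0],
 [[0.45,-0.00,-0.38],[0.000,0.000,0.000],0],
 [[0.45,-0.00,-0.38],[0.000,0.000,0.000],0],
 [[0.40,-0.00,-0.21],[0.000,0.000,0.000],0],
 [[0.40,0.00,-0.21],[0.000,0.000,0.000],0],
 [[0.40,-0.00,-0.21],[0.000,0.000,0.000],0],
 [[0.00,0.00,0.00],[0.000,0.000,0.000],0]]
```

arm_command(plan=[[[0.23,-0.03,-0.28],[0,0,0],0],[[0.23,-0.03,-0.28],[0,0,0],0],[[0.23,-0.03,-0.28],[0,0,0],0],[[0.45,0,-0.38],[0,0,0],0],[[0.45,0,-0.38],[0,0,0],0],[[0.45,0,-0.38],[0,0,0],0],[[0.4,0,-0.21],[0,0,0],0],[[0.4,0,-0.21],[0,0,0],0],[[0.4,0,-0.21],[0,0,0],0],[[0.1,0,0],[0,0,0],0]])

```text
t: 4.2
eef_pos: [0.4558, -0.4098, 0.1654]
orientation: [179.6, -45.0, 17.8]
ft_force: [0.2, -0.3, -0.6]
width: -0.001
```

Run:
```python
from h import *
st(); print(boxcoord('R'))
t=cap('top','t2.png');s=cap('scene','s2.png')
crop(t,230,130,330,230,6,'t2a.png')
crop(s,260,120,360,230,5,'s2a.png')
```

```text
{'t': 4.2, 'eef_pos': [0.4558, -0.4098, 0.1654], 'orientation': [179.6322, -45.0235, 17.7755], 'ft_force': [0.2, -0.3, -0.6], 'width': -0.0009, 'joint_pos': [80.5864, 27.9801, -29.8684, 116.6909, -54.5436, 36.5436, 27.5343]}
[-26.7 -24.1 157.7]
```

View pics/t2a.png

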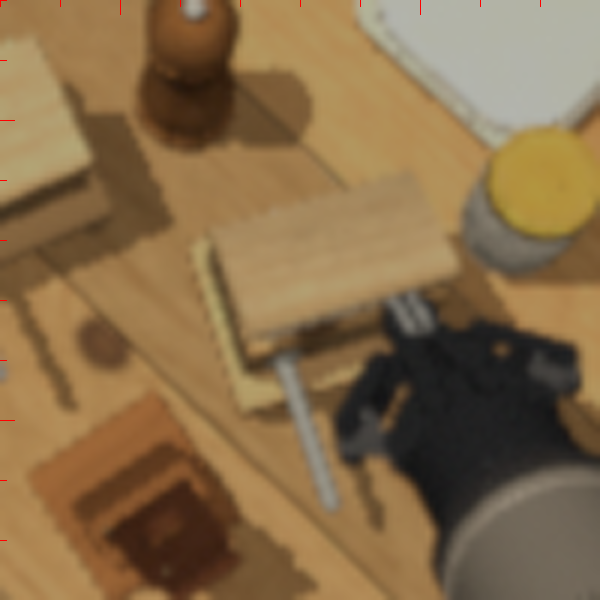

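Run:
```python
from h import *
def C(th,r):
    c=lidC(th,r);c[1]=-.024; print(th,(c*1000).round(1)); return tip('R',c)
rows([(*C(.8,.067),3),(*C(1.1,.065),3),(*C(1.35,.062),4),(*C(1.55,.06),3),(*C(1.7,.058),3),(*C(1.85,.057),4)],0)
```

```text
0.8 [-14.8 -24.  172. ]
1.1 [  1.8 -24.  182.6]
1.35 [ 17.5 -24.  185.8]
1.55 [ 29.8 -24.  185.9]
1.7 [ 38.5 -24.  183.9]
1.85 [ 46.8 -24.  181.6]
[[[0.63,0.00,-0.07],[0.001,-0.000,0.001],0],
 [[0.63,0.00,-0.07],[0.001,-0.000,0.001],0],
 [[0.63,0.00,-0.07],[0.001,-0.000,0.001],0],
 [[0.64,-0.00,0.14],[0.000,0.000,0.000],0],
 [[0.64,0.00,0.14],[0.000,0.000,0.000],0],
 [[0.64,-0.00,0.14],[0.000,0.000,0.000],0],
 [[0.33,0.00,0.22],[0.000,0.000,0.000],0],
 [[0.33,0.00,0.22],[0.000,0.000,0.000],0],
 [[0.33,-0.00,0.22],[0.000,0.000,0.000],0],
 [[0.33,0.00,0.22],[0.000,0.000,0.000],0]]
[[[0.29,0.00,0.29],[0.000,0.000,0.000],0],
 [[0.29,0.00,0.29],[0.000,0.000,0.000],0],
 [[0.29,0.00,0.29],[0.000,0.000,0.000],0],
 [[0.16,-0.00,0.25],[0.000,0.000,0.000],0],
 [[0.16,0.00,0.25],[0.000,0.000,0.000],0],
 [[0.16,-0.00,0.25],[0.000,0.000,0.000],0],
 [[0.11,-0.00,0.19],[0.000,0.000,0.000],0],
 [[0.11,-0.00,0.19],[0.000,0.000,0.000],0],
 [[0.11,-0.00,0.19],[0.000,0.000,0.000],0],
 [[0.11,-0.00,0.19],[0.000,0.000,0.000],0]]
```

arm_command(plan=[[[0.63,0,-0.07],[0,0,0],0],[[0.63,0,-0.07],[0,0,0],0],[[0.63,0,-0.07],[0,0,0],0],[[0.64,0,0.14],[0,0,0],0],[[0.64,0,0.14],[0,0,0],0],[[0.64,0,0.14],[0,0,0],0],[[0.33,0,0.22],[0,0,0],0],[[0.33,0,0.22],[0,0,0],0],[[0.33,0,0.22],[0,0,0],0],[[0.33,0,0.22],[0,0,0],0]])

```text
t: 5.3
eef_pos: [0.5012, -0.3948, 0.1956]
orientation: [179.7, -45.0, 17.7]
ft_force: [-0.5, 0.0, -0.6]
width: -0.001
```

arm_command(plan=[[[0.29,0,0.29],[0,0,0],0],[[0.29,0,0.29],[0,0,0],0],[[0.29,0,0.29],[0,0,0],0],[[0.16,0,0.25],[0,0,0],0],[[0.16,0,0.25],[0,0,0],0],[[0.16,0,0.25],[0,0,0],0],[[0.11,0,0.19],[0,0,0],0],[[0.11,0,0.19],[0,0,0],0],[[0.11,0,0.19],[0,0,0],0],[[0,0,0],[0,0,0],0]])

```text
t: 6.3
eef_pos: [0.5263, -0.3877, 0.1913]
orientation: [179.8, -44.9, 17.5]
ft_force: [-9.4, 2.2, 5.9]
width: -0.002
```

Run:
```python
from h import *
st(); print(boxcoord('R'))
t=cap('top','t3.png')
crop(t,230,110,350,230,6,'t3a.png')
```

```text
{'t': 6.3, 'eef_pos': [0.5263, -0.3877, 0.1913], 'orientation': [179.802, -44.8897, 17.5205], 'ft_force': [-9.4, 2.2, 5.9], 'width': -0.0023, 'joint_pos': [73.3878, 26.92, -30.4153, 113.7485, -53.8499, 33.8423, 19.2095]}
[ 47.1 -24.5 183.5]
```

View pics/t3a.png

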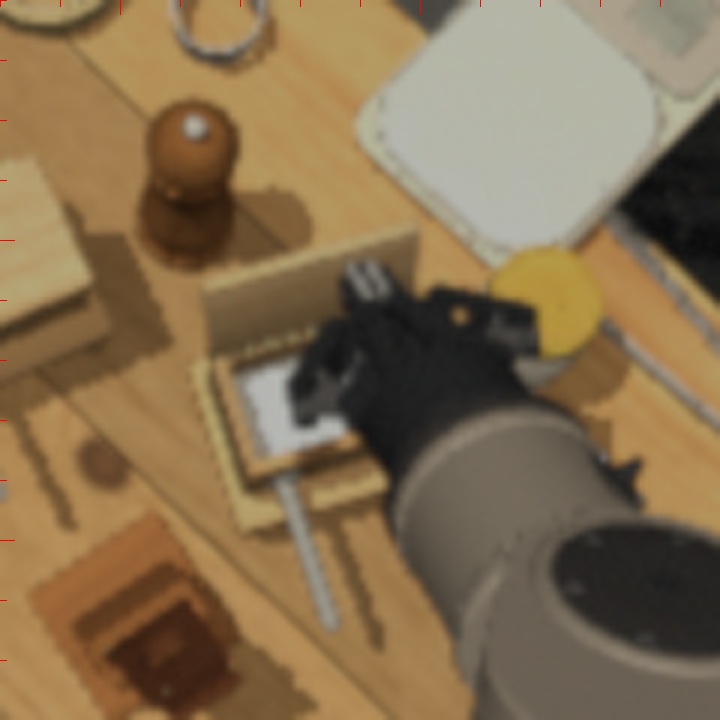

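Run:
```python
from h import *
p,M=cur()
a=p-M[:,2]*.10+[0,0,.02]
b=tip('M',(-.12,-.022,.20)); c=tip('M',(-.075,-.022,.113)); print(a,b[0],c[0])
rows([(a,M,3),(*b,7),(*c,7),(*tip('M',(-.05,-.022,.110)),3)],0)
```

```text
[ 0.4589515  -0.40864531  0.28214879] [ 0.4440056  -0.2609974   0.20777817] [ 0.48511515 -0.24269425  0.12077817]
[[[0.47,0.00,-3.81],[0.000,0.000,0.000],0],
 [[0.47,0.00,-3.81],[0.000,0.000,0.000],0],
 [[0.47,0.00,-3.81],[0.000,0.000,0.000],0],
 [[-0.44,-2.08,1.05],[0.012,0.000,-0.011],0],
 [[-0.42,-2.07,1.07],[0.012,0.000,-0.011],0],
 [[-0.40,-2.06,1.10],[0.012,0.000,-0.011],0],
 [[-0.37,-2.05,1.12],[0.012,0.000,-0.011],0],
 [[-0.35,-2.05,1.15],[0.012,0.000,-0.011],0],
 [[-0.33,-2.04,1.17],[0.012,0.000,-0.011],0],
 [[-0.31,-2.02,1.20],[0.012,0.000,-0.011],0]]
[[[-0.42,-0.00,1.33],[0.000,0.000,0.000],0],
 [[-0.42,-0.00,1.33],[0.000,0.000,0.000],0],
 [[-0.42,-0.00,1.33],[0.000,0.000,0.000],0],
 [[-0.42,0.00,1.33],[0.000,0.000,0.000],0],
 [[-0.42,-0.00,1.33],[0.000,0.000,0.000],0],
 [[-0.42,-0.00,1.33],[0.000,0.000,0.000],0],
 [[-0.42,-0.00,1.33],[0.000,0.000,0.000],0],
 [[0.52,-0.00,0.66],[0.000,0.000,0.000],0],
 [[0.52,0.00,0.66],[0.000,0.000,0.000],0],
 [[0.52,-0.00,0.66],[0.000,0.000,0.000],0]]
```

arm_command(plan=[[[0.3,0,-3.8],[0,0,0],0],[[0.5,0,-3.8],[0,0,0],0],[[0.5,0,-3.8],[0,0,0],0],[[-0.44,-2.08,1.05],[0.012,0,-0.011],0],[[-0.42,-2.07,1.07],[0.012,0,-0.011],0],[[-0.4,-2.06,1.1],[0.012,0,-0.011],0],[[-0.37,-2.05,1.12],[0.012,0,-0.011],0],[[-0.35,-2.05,1.15],[0.012,0,-0.011],0],[[-0.33,-2.04,1.17],[0.012,0,-0.011],0],[[-0.31,-2.02,1.2],[0.012,0,-0.011],0]])

```text
t: 7.35
eef_pos: [0.4401, -0.2606, 0.2093]
orientation: [179.8, -44.8, 24.0]
ft_force: [-0.3, -1.3, -0.2]
width: -0.001
```

Run:
```python
from h import *
st(); print(boxcoord('M'))
cap('top','t4.png')
rows([(*tip('M',(-.075,-.022,.112)),7),(*tip('M',(-.05,-.022,.110)),3)],0)
```

```text
{'t': 7.35, 'eef_pos': [0.4401, -0.2606, 0.2093], 'orientation': [179.7874, -44.7598, 24.0036], 'ft_force': [-0.3, -1.3, -0.2], 'width': -0.0008, 'joint_pos': [85.5994, 16.4866, -42.6276, 128.2208, -57.7143, 36.5656, 26.6876]}
[-123.5  -20.1  201.4]
[[[-0.40,0.09,1.37],[-0.000,0.001,0.000],0],
 [[-0.40,0.09,1.37],[-0.000,0.001,0.000],0],
 [[-0.40,0.09,1.37],[-0.000,0.001,0.000],0],
 [[-0.40,0.09,1.37],[-0.000,0.001,0.000],0],
 [[-0.40,0.08,1.37],[-0.000,0.001,0.000],0],
 [[-0.40,0.08,1.37],[-0.000,0.001,0.000],0],
 [[-0.40,0.08,1.37],[-0.000,0.001,0.000],0],
 [[0.54,-0.00,0.64],[0.000,0.000,0.000],0],
 [[0.54,0.00,0.64],[0.000,0.000,0.000],0],
 [[0.54,-0.00,0.64],[0.000,0.000,0.000],0]]
```

View pics/t4.png

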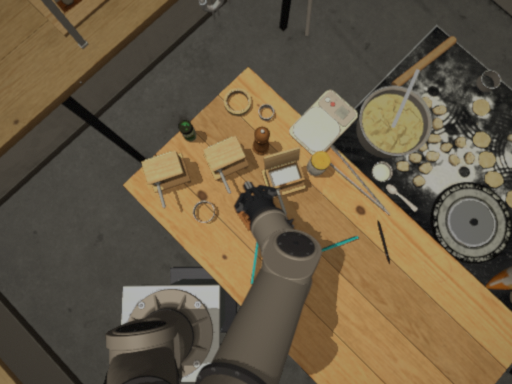

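arm_command(plan=[[[-0.4,0.08,1.37],[0,0,0],0],[[-0.4,0.08,1.37],[0,0,0],0],[[-0.4,0.08,1.37],[0,0,0],0],[[-0.4,0.08,1.37],[0,0,0],0],[[-0.4,0.08,1.37],[0,0,0],0],[[-0.4,0.08,1.37],[0,0,0],0],[[-0.4,0.08,1.37],[0,0,0],0],[[0.54,0,0.64],[0,0,0],0],[[0.54,0,0.64],[0,0,0],0],[[0,0,0],[0,0,0],0]])

```text
t: 8.4
eef_pos: [0.5031, -0.236, 0.1158]
orientation: [180.0, -44.7, 23.9]
ft_force: [-0.2, 0.6, -0.2]
width: -0.001
```

Run:
```python
from h import *
st(); print(boxcoord('M'))
def C(th,r):
    c=lidC(th,r);c[1]=-.022;return tip('M',c)
rows([(*tip('M',(-.032,-.022,.111)),5),(*tip('M',(-.032,-.022,.124)),3),(*C(.25,.066),3),(*C(.45,.066),3)],0)
```

```text
{'t': 8.4, 'eef_pos': [0.5031, -0.236, 0.1158], 'orientation': [179.955, -44.7269, 23.9267], 'ft_force': [-0.2, 0.6, -0.2], 'width': -0.0007, 'joint_pos': [83.6215, 34.5067, -53.0888, 128.0794, -57.6766, 15.1334, 29.4577]}
[-55.9 -23.2 107.9]
[[[0.38,-0.02,0.29],[0.000,0.001,-0.000],0],
 [[0.38,-0.02,0.29],[0.000,0.001,-0.000],0],
 [[0.38,-0.02,0.29],[0.000,0.001,-0.000],0],
 [[0.38,-0.02,0.29],[0.000,0.001,-0.000],0],
 [[0.38,-0.02,0.29],[0.000,0.001,-0.000],0],
 [[0.31,0.00,-0.31],[0.000,0.000,0.000],0],
 [[0.31,0.00,-0.31],[0.000,0.000,0.000],0],
 [[0.31,0.00,-0.31],[0.000,0.000,0.000],0],
 [[0.39,0.00,-0.33],[0.000,0.000,0.000],0],
 [[0.39,-0.00,-0.33],[0.000,0.000,0.000],0]]
[[[0.39,0.00,-0.33],[0.000,0.000,0.000],0],
 [[0.39,0.00,-0.20],[0.000,0.000,0.000],0],
 [[0.39,-0.00,-0.20],[0.000,0.000,0.000],0],
 [[0.39,0.00,-0.20],[0.000,0.000,0.000],0]]
```

arm_command(plan=[[[0.38,0,0.29],[0,0,0],0],[[0.38,0,0.29],[0,0,0],0],[[0.38,0,0.29],[0,0,0],0],[[0.38,0,0.29],[0,0,0],0],[[0.38,0,0.29],[0,0,0],0],[[0.31,0,-0.31],[0,0,0],0],[[0.31,0,-0.31],[0,0,0],0],[[0.31,0,-0.31],[0,0,0],0],[[0.3,0,-0.3],[0,0,0],0],[[0.3,0,-0.3],[0,0,0],0]])

```text
t: 9.4
eef_pos: [0.5251, -0.2265, 0.1415]
orientation: [179.8, -44.5, 23.9]
ft_force: [-1.9, -1.2, -6.4]
width: -0.002
```

Run:
```python
from h import *
st(); print(boxcoord('M'))
def C(th,r):
    c=lidC(th,r);c[1]=-.022;return tip('M',c)
rows([(*C(.45,.066),4),(*C(.7,.066),3),(*C(1.0,.065),3)],0)
```

```text
{'t': 9.4, 'eef_pos': [0.5251, -0.2265, 0.1415], 'orientation': [179.8447, -44.4859, 23.8802], 'ft_force': [-1.9, -1.2, -6.4], 'width': -0.0016, 'joint_pos': [79.9137, 30.6995, -51.8823, 126.6347, -57.2373, 16.9502, 24.2973]}
[-32.  -23.5 133.6]
[[[0.41,-0.04,-0.23],[0.001,0.002,-0.000],0],
 [[0.41,-0.04,-0.23],[0.001,0.002,-0.000],0],
 [[0.41,-0.04,-0.23],[0.001,0.002,-0.000],0],
 [[0.41,-0.04,-0.23],[0.001,0.002,-0.000],0],
 [[0.53,-0.00,-0.14],[0.000,0.000,0.000],0],
 [[0.53,0.00,-0.14],[0.000,0.000,0.000],0],
 [[0.53,-0.00,-0.14],[0.000,0.000,0.000],0],
 [[0.65,-0.00,0.05],[0.000,0.000,0.000],0],
 [[0.65,0.00,0.05],[0.000,0.000,0.000],0],
 [[0.65,-0.00,0.05],[0.000,0.000,0.000],0]]
```

arm_command(plan=[[[0.38,0,-0.2],[0,0,0],0],[[0.38,0,-0.2],[0,0,0],0],[[0.3,0,-0.2],[0,0,0],0],[[0,0,0],[0,0,0],0],[[-0.4,0,0.4],[0,0,0],0],[[-0.4,0,0.4],[0,0,0],0],[[-0.7,0,-0.7],[0,0,0],0],[[-0.7,0,-0.7],[0,0,0],0],[[-0.7,0,-0.7],[0,0,0],0],[[-0.7,0,-0.7],[0,0,0],0]])

```text
t: 10.4
eef_pos: [0.4912, -0.241, 0.144]
orientation: [179.8, -44.7, 24.1]
ft_force: [0.3, -0.5, 0.5]
width: 0.001
```

Run:
```python
from h import *
st(); print(boxcoord('M'),boxcoord('L'))
t=cap('top','t5.png');s=cap('scene','s5.png')
crop(t,130,110,290,230,5,'t5a.png')
crop(s,170,110,330,230,5,'s5a.png')
a,M=cur(); p=a-.05*M[:,2]; p[2]=.30
b=tip('L',(-.12,-.022,.20)); print(p,b)
rows([(p,M,5),(*b,8),(*tip('L',(-.055,-.022,.111)),7)],0)
```

```text
{'t': 10.4, 'eef_pos': [0.4912, -0.241, 0.144], 'orientation': [179.775, -44.6646, 24.104], 'ft_force': [0.3, -0.5, 0.5], 'width': 0.0009, 'joint_pos': [84.9507, 29.571, -52.2323, 128.0725, -56.1099, 20.1164, 26.3469]}
[-68.8 -23.  136.1] [ -88.2 -224.1  136.1]
[ 0.45858313 -0.25586703  0.3       ] (array([ 0.39397333, -0.05891422,  0.20777817]), array([[ 0.66777494,  0.32886665,  0.66777494],
       [ 0.23254384, -0.94437637,  0.23254384],
       [ 0.70710678,  0.        , -0.70710678]]))
[[[1.69,0.01,-2.72],[0.000,0.000,0.000],0],
 [[1.69,0.01,-2.72],[0.000,0.000,0.000],0],
 [[1.69,0.01,-2.72],[0.000,0.000,0.000],0],
 [[1.69,0.01,-2.72],[0.000,0.000,0.000],0],
 [[1.69,0.01,-2.72],[0.000,0.000,0.000],0],
 [[-0.62,-2.58,1.00],[-0.007,0.001,0.007],0],
 [[-0.64,-2.58,0.98],[-0.007,0.001,0.007],0],
 [[-0.66,-2.59,0.96],[-0.007,0.001,0.007],0],
 [[-0.68,-2.59,0.94],[-0.007,0.001,0.007],0],
 [[-0.70,-2.59,0.92],[-0.007,0.001,0.007],0]]
[[[-0.72,-2.59,0.90],[-0.007,0.001,0.007],0],
 [[-0.74,-2.59,0.89],[-0.007,0.001,0.007],0],
 [[-0.76,-2.59,0.87],[-0.007,0.001,0.007],0],
 [[-0.24,0.00,1.56],[0.000,0.000,0.000],0],
 [[-0.24,-0.00,1.56],[0.000,0.000,0.000],0],
 [[-0.24,-0.00,1.56],[0.000,0.000,0.000],0],
 [[-0.24,0.00,1.56],[0.000,0.000,0.000],0],
 [[-0.24,0.00,1.56],[0.000,0.000,0.000],0],
 [[-0.24,-0.00,1.56],[0.000,0.000,0.000],0],
 [[-0.24,0.00,1.56],[0.000,0.000,0.000],0]]
```

View pics/t5a.png

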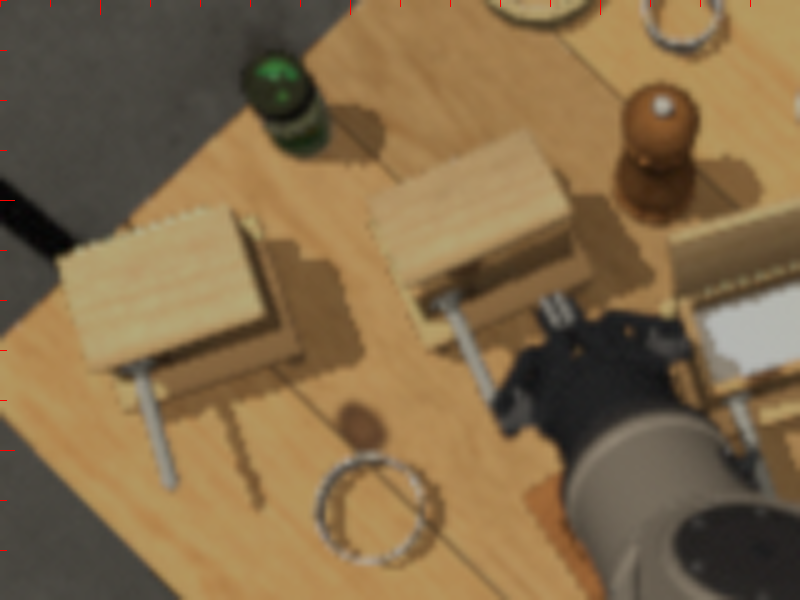

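View pics/s5a.png

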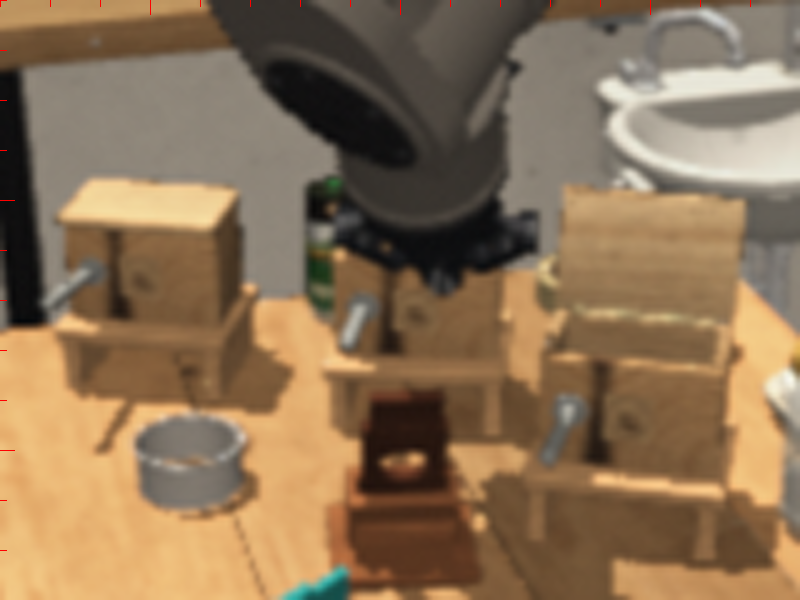

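Run:
```python
from h import *
a,M=cur(); p=a-.05*M[:,2]; p[2]=.27
b=tip('L',(-.10,-.026,.17),38); print(p,b[0])
rows([(p,M,4),(*b,9),(*tip('L',(-.055,-.026,.111),38),7)],0)
```

```text
[ 0.45858313 -0.25586703  0.27      ] [ 0.41523577 -0.05574546  0.18056396]
[[[1.59,0.01,-2.86],[0.000,0.000,0.000],0],
 [[1.59,0.01,-2.86],[0.000,0.000,0.000],0],
 [[1.59,0.01,-2.86],[0.000,0.000,0.000],0],
 [[1.59,0.01,-2.86],[0.000,0.000,0.000],0],
 [[-0.37,-2.23,1.02],[-0.006,-0.013,0.007],0],
 [[-0.37,-2.23,1.02],[-0.006,-0.013,0.007],0],
 [[-0.37,-2.24,1.01],[-0.006,-0.013,0.007],0],
 [[-0.37,-2.24,1.00],[-0.006,-0.013,0.007],0],
 [[-0.38,-2.24,0.99],[-0.006,-0.013,0.007],0],
 [[-0.38,-2.25,0.98],[-0.006,-0.013,0.007],0]]
[[[-0.38,-2.25,0.98],[-0.006,-0.013,0.007],0],
 [[-0.39,-2.25,0.97],[-0.006,-0.013,0.007],0],
 [[-0.39,-2.26,0.96],[-0.006,-0.013,0.007],0],
 [[-0.01,0.00,1.06],[0.000,0.000,0.000],0],
 [[-0.01,-0.00,1.06],[0.000,0.000,0.000],0],
 [[-0.01,0.00,1.06],[0.000,0.000,0.000],0],
 [[-0.01,-0.00,1.06],[0.000,0.000,0.000],0],
 [[-0.01,0.00,1.06],[0.000,0.000,0.000],0],
 [[-0.01,-0.00,1.06],[0.000,0.000,0.000],0],
 [[-0.01,0.00,1.06],[0.000,0.000,0.000],0]]
```

arm_command(plan=[[[1.59,0,-2.86],[0,0,0],0],[[1.59,0,-2.86],[0,0,0],0],[[1.59,0,-2.86],[0,0,0],0],[[1.59,0,-2.86],[0,0,0],0],[[-0.37,-2.23,1.02],[-0.006,-0.013,0.007],0],[[-0.37,-2.23,1.02],[-0.006,-0.013,0.007],0],[[-0.37,-2.24,1.01],[-0.006,-0.013,0.007],0],[[-0.37,-2.24,1.0],[-0.006,-0.013,0.007],0],[[-0.38,-2.24,0.99],[-0.006,-0.013,0.007],0],[[-0.38,-2.25,0.98],[-0.006,-0.013,0.007],0]])

```text
t: 11.5
eef_pos: [0.4352, -0.1418, 0.2122]
orientation: [-179.5, -38.8, 19.7]
ft_force: [0.8, -0.2, -0.2]
width: -0.005
```

Run:
```python
from h import *
st(); print(boxcoord('L'))
b=tip('L',(-.10,-.026,.17),38); print(b[0])
rows([(*b,5),(*tip('L',(-.055,-.026,.111),38),5)],0)
```

```text
{'t': 11.5, 'eef_pos': [0.4352, -0.1418, 0.2122], 'orientation': [-179.4546, -38.8157, 19.6827], 'ft_force': [0.8, -0.2, -0.2], 'width': -0.0046, 'joint_pos': [98.7542, 7.0575, -70.224, 136.6553, -58.4822, 26.5788, 10.312]}
[-109.3 -113.4  202. ]
[ 0.41523577 -0.05574546  0.18056396]
[[[-0.24,-1.75,0.64],[-0.003,-0.003,0.001],0],
 [[-0.24,-1.75,0.63],[-0.003,-0.003,0.001],0],
 [[-0.24,-1.75,0.63],[-0.003,-0.003,0.001],0],
 [[-0.24,-1.75,0.62],[-0.003,-0.003,0.001],0],
 [[-0.24,-1.76,0.62],[-0.003,-0.003,0.001],0],
 [[-0.02,0.00,1.48],[0.000,0.000,0.000],0],
 [[-0.02,0.00,1.48],[0.000,0.000,0.000],0],
 [[-0.02,-0.00,1.48],[0.000,0.000,0.000],0],
 [[-0.02,0.00,1.48],[0.000,0.000,0.000],0],
 [[-0.02,0.00,1.48],[0.000,0.000,0.000],0]]
```

arm_command(plan=[[[0,0,-1.5],[0,-0.12,0],0],[[0,0,-1.5],[0,-0.12,0],0],[[0,0,-1.0],[0,-0.12,0],0],[[0,0,-1.0],[0,-0.12,0],0],[[0,0,0],[0,-0.12,0],0],[[0,0,0],[0,-0.08,0],0],[[0,0,0],[0,0,0],0],[[0,0,0],[0,0,0],0],[[0,0,0],[0,0,0],0],[[0,0,0],[0,0,0],0]])

```text
t: 12.5
eef_pos: [0.4142, -0.1442, 0.2466]
orientation: [-179.2, -5.5, 20.5]
ft_force: [0.3, -0.5, 0.6]
width: 0.004
```

Run:
```python
from h import *
st()
```

```text
{'t': 12.5, 'eef_pos': [0.4142, -0.1442, 0.2466], 'orientation': [-179.1523, -5.5, 20.4532], 'ft_force': [0.3, -0.5, 0.6], 'width': 0.0037, 'joint_pos': [78.2591, 6.3488, -66.5014, 120.6504, 2.7036, 52.6478, -58.9686]}
```

```bash
cat > kin.py <<'E'
import numpy as np
from scipy.spatial.transform import Rotation as R
from scipy.optimize import least_squares
D=[([65.69012863,24.44589732,4.23269679,92.04659528,-1.95556815,63.64429759,-3.84547779],[.18304018,-.64936604,.25269847],[-179.935,.0034,15.7395]),
([84.6491,25.674,-21.2783,119.3918,-56.9759,46.0795,37.7415],[.3620,-.4293,.168],[179.61,-46.657,17.5834]),
([83.5686,33.0628,-30.896,119.267,-57.4006,32.826,35.4768],[.4309,-.4072,.1104],[-179.6482,-45.0712,16.9394]),
([81.8249,32.9821,-30.9694,117.5069,-56.3595,32.6998,33.0381],[.4511,-.4122,.1189],[179.7165,-45.0426,17.7478]),
([80.5864,27.9801,-29.8684,116.6909,-54.5436,36.5436,27.5343],[.4558,-.4098,.1654],[179.6322,-45.0235,17.7755]),
([73.3878,26.92,-30.4153,113.7485,-53.8499,33.8423,19.2095],[.5263,-.3877,.1913],[179.802,-44.8897,17.5205]),
([85.5994,16.4866,-42.6276,128.2208,-57.7143,36.5656,26.6876],[.4401,-.2606,.2093],[179.7874,-44.7598,24.0036]),
([83.6215,34.5067,-53.0888,128.0794,-57.6766,15.1334,29.4577],[.5031,-.236,.1158],[179.955,-44.7269,23.9267]),
([79.9137,30.6995,-51.8823,126.6347,-57.2373,16.9502,24.2973],[.5251,-.2265,.1415],[179.8447,-44.4859,23.8802]),
([84.9507,29.571,-52.2323,128.0725,-56.1099,20.1164,26.3469],[.4912,-.241,.144],[179.775,-44.6646,24.104]),
([98.7542,7.0575,-70.224,136.6553,-58.4822,26.5788,10.312],[.4352,-.1418,.2122],[-179.4546,-38.8157,19.6827]),
([78.2591,6.3488,-66.5014,120.6504,2.7036,52.6478,-58.9686],[.4142,-.1442,.2466],[-179.1523,-5.5,20.4532])]
def fk(q,P,sg):
    q=np.radians(q); by,dz,L1,a1,L2,a2,L3,a3,tz,w7=P[:10]
    rz=lambda a:R.from_euler('z',a).as_matrix(); ry=lambda a:R.from_euler('y',a).as_matrix()
    M=rz(by+sg[0]*q[0]); p=np.array([0,0,dz])
    M=M@ry(sg[1]*q[1])@rz(sg[2]*q[2]); p=p+M@[a1,0,L1]
    M=M@ry(sg[3]*q[3])@rz(sg[4]*q[4]); p=p+M@[a2,0,L2]
    M=M@ry(sg[5]*q[5])@rz(sg[6]*q[6]+w7); p=p+M@[a3*np.cos(w7),a3*0,L3]
    return p,M
def res(P,sg):
    r=[]
    for q,p,o in D:
        pp,M=fk(q,P,sg); r+=[(pp-p)*10,R.from_matrix(M.T@R.from_euler('xyz',o,degrees=True).as_matrix()).as_rotvec()*3]
    return np.concatenate(r)
if __name__=='__main__':
    import itertools
    out=[]
    for s1,s3,s5,s7,by0,w0 in itertools.product((1,),(1,-1),(1,-1),(1,-1),(np.radians(-140),),(0,np.pi/2,np.pi,-np.pi/2)):
        sg=(s1,1,s3,1,s5,1,s7)
        r=least_squares(res,[by0,.3,.4,0,.4,0,.25,0,0,w0],args=(sg,))
        out.append((r.cost,sg,r.x))
    out.sort(key=lambda x:x[0])
    for o in out[:3]:print(round(o[0],5),o[1],o[2].round(4))
    c,sg,P=out[0]; print(np.abs(res(P,sg)).max())
    np.savez('kin.npz',P=P,sg=sg)
E
python3 kin.py
```

```text
11.02971 (1, 1, -1, 1, -1, 1, -1) [-2.7348 -0.0399  0.5809 -0.0237  0.3727 -0.1181  0.1886 -1.3694  0.
 -4.6212]
11.02971 (1, 1, -1, 1, -1, 1, -1) [-2.7348 -0.0399  0.5809 -0.0237  0.3727 -0.1181  0.1886 -1.3695 -1.7845
  1.662 ]
11.02971 (1, 1, -1, 1, -1, 1, -1) [-2.7349 -0.0399  0.5809 -0.0237  0.3727 -0.1181  0.1886 -1.3699 -0.8026
  1.662 ]
2.4931468519543714
```

Run:
```python
from kin import *
import itertools
out=[]
for s1,s3,s5,s7,s in itertools.product((1,-1),(1,-1),(1,-1),(1,-1),(1,-1)):
  for by0 in np.radians([-140,-8,40,172]):
   for w0 in np.radians([0,90,180,270]):
    sg=(s1,s,s3,s,s5,s,s7)
    r=least_squares(res,[by0,.3,.4,0,.4,0,.25,0,0,w0],args=(sg,),max_nfev=40)
    out.append((r.cost,sg,r.x))
out.sort(key=lambda x:x[0])
for o in out[:4]:print(round(o[0],5),o[1],o[2].round(4))
c,sg,P=out[0]
r=least_squares(res,P,args=(sg,));print(r.cost,np.abs(r.fun).max(),r.x.round(4))
np.savez('kin.npz',P=r.x,sg=sg)
```

```text
Still running in the background as job /tmp/bash_jobs.1000/f97ceb79e539 (pid 1239). You'll get a notice when it ends.
```

Edit , replacing
```

```
with
```

```

```bash
cat /tmp/bash_jobs.1000/f97ceb79e539/std*
```

```text
0.0836 (-1, 1, -1, 1, -1, 1, -1) [-0.0332  0.2657  0.5543  0.0093  0.4876  0.0116  0.2777 -1.2762 -2.2026
  7.8283]
0.0836 (-1, 1, -1, 1, -1, 1, -1) [ 6.25    0.2657  0.5543  0.0093  0.4876  0.0116  0.2777 -1.2762 -1.2877
  1.5451]
0.0836 (-1, -1, -1, -1, -1, -1, -1) [ 3.1084  0.2657  0.5543 -0.0093  0.4876 -0.0116  0.2777  1.2762  0.
  4.6867]
0.0836 (-1, 1, -1, 1, -1, 1, -1) [-0.0332  0.2657  0.5543  0.0093  0.4876  0.0116  0.2777 -1.2762  0.107
  7.8283]
0.08359660479793839 0.1472686518835245 [-0.0332  0.2657  0.5543  0.0093  0.4876  0.0116  0.2777 -1.2762 -2.2026
  7.8283]
```

```bash
cat > kin2.py <<'E'
from kin import D
import numpy as np
def Rz(a): c,s=np.cos(a),np.sin(a);return np.array([[c,-s,0],[s,c,0],[0,0,1.]])
def Ry(a): c,s=np.cos(a),np.sin(a);return np.array([[c,0,s],[0,1.,0],[-s,0,c]])
from scipy.spatial.transform import Rotation as R
from scipy.optimize import least_squares
def fk(q,P):
    q=np.radians(np.asarray(q))*[-1,1,-1,1,-1,1,-1]+P[:7]; dz,L1,a1,L2,a2,L3,bx,by=P[7:15]
    M=Rz(q[0]); p=np.array([0,0,dz])+M@[bx,by,0]
    M=M@Ry(q[1]); M=M@Rz(q[2]); p=p+M@[a1,0,L1]
    M=M@Ry(q[3]); p=p-0*p; M=M@Rz(q[4]); p=p+M@[0,0,L2]; 
    M=M@Ry(q[5]); M=M@Rz(q[6]); p=p+M@[0,0,L3]
    return p,M
def res(P):
    r=[]
    for q,p,o in D:
        pp,M=fk(q,P); r+=[(pp-p)*10,R.from_matrix(M.T@R.from_euler('xyz',o,degrees=True).as_matrix()).as_rotvec()*3]
    return np.r_[np.concatenate(r),P[:6]*.3,P[9:12:2]]
P0=np.array([0,0,0,0,0,0,np.pi/2,.266,.554,0,.488,0,.278,0,0])
if __name__=='__main__':
    r=least_squares(res,P0);print(r.cost,r.x.round(4));print((r.fun[:72].reshape(-1,6)/[10,10,10,3,3,3]).round(3))
    np.save('P.npy',r.x)
E
python3 kin2.py
```

```text
0.020869894601454556 [-4.5000e-03  5.5000e-03 -3.6800e-02 -1.3100e-02 -8.1000e-03  2.7100e-02
  1.5479e+00  2.8620e-01  5.3010e-01 -4.0000e-04  4.9190e-01 -0.0000e+00
  3.0220e-01  1.4100e-02 -3.2400e-02]
[[ 0.004  0.001 -0.002 -0.017  0.024 -0.011]
 [ 0.002 -0.006 -0.003  0.007  0.001  0.004]
 [ 0.001 -0.001  0.     0.005  0.003  0.004]
 [-0.    -0.001 -0.     0.005  0.004  0.005]
 [-0.    -0.002 -0.002  0.005  0.004  0.004]
 [-0.001 -0.002 -0.002  0.005  0.007  0.005]
 [ 0.003 -0.003 -0.001  0.006 -0.004  0.002]
 [-0.002  0.004  0.005  0.003  0.001  0.001]
 [-0.002  0.003  0.003  0.004  0.002  0.001]
 [-0.001  0.002  0.003  0.003  0.     0.001]
 [ 0.     0.003 -0.001  0.002 -0.009 -0.001]
 [-0.004  0.002 -0.    -0.004  0.018 -0.014]]
```

```bash
cat > ik.py <<'E'
from kin2 import *
P=np.load('P.npy')
lo=np.array([-163.25,-28.42,-70.27,12.13,-58.53,9.26,-156.51]);hi=np.array([163.25,122.38,78.77,141.07,238.53,117.41,156.51])
def ik(p,M,q0,reg=.02,m=3):
    def f(q):
        pp,N=fk(q,P);return np.r_[(pp-p)*100,R.from_matrix(N.T@M).as_rotvec()*30,(q-q0)/57*reg]
    r=least_squares(f,np.clip(q0,lo+m+.1,hi-m-.1),bounds=(lo+m,hi-m),max_nfev=60)
    return r.x,np.abs(r.fun[:6]).max()
E
cat > t.py <<'E'
from ik import *
from h import tip,lidC
q=np.array([78.2591,6.3488,-66.5014,120.6504,2.7036,52.6478,-58.9686])
for phi in(45,35,28):
  for nm,C in(('in',(-.033,-.024,.111)),('open',lidC(1.83,.057)-[0,.024,0])):
    p,M=tip('L',C,phi)
    for s in([78,6,-66,120,3,53,-59],[10,20,0,120,-20,30,-90],[40,20,-40,120,-40,30,-50],[-20,20,20,120,0,30,-90],[-20,30,40,120,60,30,-140],[60,20,-60,120,-40,30,-50]):
        x,e=ik(p,M,np.array(s,float))
        if e<.3: print(phi,nm,x.round(0),round(e,2))
E
python3 t.py
```

```text
35 open [ 18.   7. -18. 133. -54.  12. -19.] 0.0
35 open [ 18.   7. -18. 133. -54.  12. -19.] 0.0
35 open [ 15.   7. -14. 133. -56.  13. -17.] 0.0
35 open [ 18.   7. -18. 133. -54.  12. -19.] 0.0
35 open [ 18.   7. -18. 133. -54.  12. -19.] 0.0
28 open [ 52.  15. -58. 126.  11.  18. -81.] 0.0
28 open [ 15.   7. -16. 128. -24.  19. -50.] 0.0
28 open [ 29.   9. -31. 127. -16.  18. -57.] 0.0
28 open [ -5.   6.   6. 130. -33.  20. -41.] 0.0
28 open [  3.   7.  -3. 129. -29.  19. -45.] 0.0
28 open [ 38.  11. -41. 127.  -8.  17. -65.] 0.0
```

```bash
cat >> h.py <<'E'
def tip2(box,C,phi,dy,roll=0):
    x,y,a=BOX[box]; f=np.radians(phi); Rb=R.from_euler('z',a,degrees=True).as_matrix(); Rd=R.from_euler('z',dy,degrees=True).as_matrix()
    zt=np.array([np.sin(f),0,-np.cos(f)]);xt=np.array([np.cos(f),0,np.sin(f)]);yt=np.cross(zt,xt)
    M=Rb@Rd@np.c_[xt,yt,zt]
    p=Rb@np.array(C)+[x,y,0]-.022*M[:,2]-.011*M[:,0]
    return p,M@R.from_euler('z',roll,degrees=True).as_matrix()
E
cat > t.py <<'E'
from ik import *
from h import tip2,lidC
for phi in(45,38):
 for dy in (-40,-60,-80,-100,-120,30,60,90,):
  for nm,C in(('in',(-.036,0.0,.111)),('mid',lidC(.9,.065)),('open',lidC(1.83,.057))):
   best=None
   for roll in(0,90,-90,180):
    p,M=tip2('L',C,phi,dy,roll)
    for s in([78,6,-66,120,30,53,-59],[30,10,-30,120,60,50,0]):
        x,e=ik(p,M,np.array(s,float))
        if best is None or e<best[1]: best=(x,e,roll)
        if e<.3: break
    if best[1]<.3:break
   print(phi,dy,nm,best[0].round(0),round(best[1],2),best[2])
E
python3 t.py
```

```text
45 -40 in [  32.   31.  -67.  138.   96.   56. -128.] 3.57 -90
45 -40 mid [  37.   15.  -67.  138.   90.   42. -122.] 1.35 -90
45 -40 open [ 18.  13. -47. 136.  94.  37.  53.] 0.0 90
45 -60 in [  23.   37.  -67.  138.   92.   74. -148.] 0.42 -90
45 -60 mid [  9.  15. -46. 135.  78.  54.  44.] 0.0 90
45 -60 open [  7.  19. -44. 129.  78.  55.  47.] 0.0 90
45 -80 in [  7.  32. -50. 130.  75.  72. 114.] 0.0 0
45 -80 mid [  8.  25. -50. 126.  68.  71. 125.] 0.0 0
45 -80 open [  6.  28. -48. 119.  69.  73. 129.] 0.0 0
45 -100 in [  5.  37. -47. 120.  63.  79. 109.] 0.0 0
45 -100 mid [  7.  33. -50. 115.  60.  84. 116.] 0.0 0
45 -100 open [  4.  35. -47. 108.  60.  85. 120.] 0.0 0
45 -120 in [  7.  42. -48. 111.  54.  88. 101.] 0.0 0
45 -120 mid [  6.  37. -47. 106.  51.  92. 108.] 0.0 0
45 -120 open [  1.  39. -41.  98.  50.  92. 113.] 0.0 0
45 30 in [ 76.  38. -65. 135. -40.  12.  19.] 0.0 0
45 30 mid [ 76.  28. -67. 131. -42.  21.  14.] 0.0 0
45 30 open [ 70.  32. -67. 126. -32.  18.   0.] 0.0 0
45 60 in [ 73.  50. -67. 120.  -1.  38.   5.] 0.0 0
45 60 mid [ 71.  42. -67. 116. -11.  44.
[... 840 characters left out ...]
 0
38 -100 open [  8.  32. -48. 109.  56.  79. 125.] 0.0 0
38 -120 in [ 12.  40. -51. 112.  53.  82. 104.] 0.0 0
38 -120 mid [ 12.  35. -51. 107.  49.  87. 110.] 0.0 0
38 -120 open [  7.  38. -46. 100.  49.  88. 114.] 0.0 0
38 30 in [ 74.  35. -67. 134. -13.  13. -12.] 0.0 0
38 30 mid [ 73.  24. -67. 129. -28.  23.  -5.] 0.0 0
38 30 open [ 66.  29. -67. 124. -15.  21. -20.] 0.0 0
38 60 in [ 70.  45. -67. 120.   3.  38.  -2.] 0.0 0
38 60 mid [ 68.  38. -67. 116.  -6.  44.   1.] 0.0 0
38 60 open [ 63.  41. -67. 111.  -2.  45.  -5.] 0.0 0
38 90 in [ 61.  53. -67. 108.  13.  60.  12.] 0.0 0
38 90 mid [ 59.  47. -67. 103.   6.  65.  13.] 0.0 0
38 90 open [ 54.  50. -67.  97.   8.  67.   9.] 0.0 0
```

```bash
cat >> h.py <<'E'
DY=60;PHI=40
def inner(I):
    d=np.radians(DY); C=np.array(I)-.0145*np.array([np.sin(d),-np.cos(d),0]); return tip2('L',C,PHI,DY)
def bcI():
    p,M=cur(); x,y,a=BOX['L']; c=p+.022*M[:,2]+.011*M[:,0]-.0145*M[:,1]
    return (R.from_euler('z',-a,degrees=True).as_matrix()@(c-[x,y,0])*1000).round(1)
E
python3 - <<'E'
from h import *
a=inner((-.075,-.07,.18)); print(a, bcI())
p,M=a; print(p+.022*M[:,2]+.011*M[:,0]-.0145*M[:,1])
rows([(*a,10)],0)
E
```

```text
(array([ 0.45582049, -0.10122239,  0.18978231]), array([[ 0.14354241,  0.98228725,  0.12044639],
       [ 0.75247569, -0.18738131,  0.63140207],
       [ 0.64278761,  0.        , -0.76604444]])) [-139.6  -94.1  226. ]
[ 0.44580611 -0.07633729  0.18      ]
[[[0.48,-0.25,0.62],[0.039,0.054,-0.096],0],
 [[0.47,-0.18,0.66],[0.039,0.054,-0.096],0],
 [[0.45,-0.11,0.69],[0.039,0.054,-0.096],0],
 [[0.42,-0.04,0.71],[0.039,0.054,-0.096],0],
 [[0.38,0.03,0.73],[0.039,0.054,-0.096],0],
 [[0.33,0.09,0.75],[0.039,0.054,-0.096],0],
 [[0.28,0.15,0.76],[0.039,0.054,-0.096],0],
 [[0.22,0.20,0.77],[0.039,0.054,-0.096],0],
 [[0.16,0.25,0.77],[0.039,0.054,-0.096],0],
 [[0.09,0.29,0.77],[0.039,0.054,-0.096],0]]
```

```bash
sed -i 's/-.0145\*M\[:,1\]/+.0145*M[:,1]/' h.py
```

arm_command(plan=[[[0.48,-0.25,0.62],[0.039,0.054,-0.096],0],[[0.47,-0.18,0.66],[0.039,0.054,-0.096],0],[[0.45,-0.11,0.69],[0.039,0.054,-0.096],0],[[0.42,-0.04,0.71],[0.039,0.054,-0.096],0],[[0.38,0.03,0.73],[0.039,0.054,-0.096],0],[[0.33,0.09,0.75],[0.039,0.054,-0.096],0],[[0.28,0.15,0.76],[0.039,0.054,-0.096],0],[[0.22,0.2,0.77],[0.039,0.054,-0.096],0],[[0.16,0.25,0.77],[0.039,0.054,-0.096],0],[[0.09,0.29,0.77],[0.039,0.054,-0.096],0]])

```text
t: 13.5
eef_pos: [0.4529, -0.1055, 0.1891]
orientation: [178.2, -40.7, 81.3]
ft_force: [-0.2, -1.5, 0.3]
width: 0.002
```

Run:
```python
from h import *
st(); print(bcI())
t=cap('top','t6.png');crop(t,130,110,290,230,5,'t6a.png')
rows([(*inner((-.075,-.055,.112)),6),(*inner((-.052,-.025,.111)),4)],0)
```

```text
{'t': 13.5, 'eef_pos': [0.4529, -0.1055, 0.1891], 'orientation': [178.2282, -40.6759, 81.26], 'ft_force': [-0.2, -1.5, 0.3], 'width': 0.0015, 'joint_pos': [82.5103, 37.2454, -68.1548, 116.5742, -7.8274, 52.9847, 13.2623]}
[-79.1 -72.7 180. ]
[[[-0.49,-0.12,1.03],[0.001,-0.003,0.005],0],
 [[-0.49,-0.11,1.03],[0.001,-0.003,0.005],0],
 [[-0.49,-0.11,1.03],[0.001,-0.003,0.005],0],
 [[-0.48,-0.11,1.03],[0.001,-0.003,0.005],0],
 [[-0.48,-0.10,1.03],[0.001,-0.003,0.005],0],
 [[-0.48,-0.10,1.03],[0.001,-0.003,0.005],0],
 [[0.70,0.12,0.62],[0.000,0.000,0.000],0],
 [[0.70,0.12,0.62],[0.000,0.000,0.000],0],
 [[0.70,0.12,0.62],[0.000,0.000,0.000],0],
 [[0.70,0.12,0.62],[0.000,0.000,0.000],0]]
```

View pics/t6a.png

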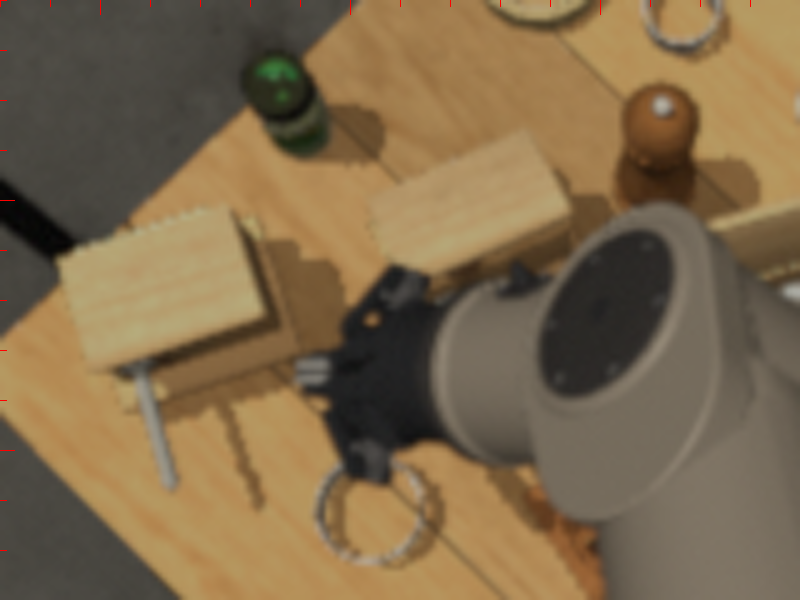

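Run:
```python
from h import *
rows([(*inner((-.085,-.035,.17)),3),(*inner((-.072,-.03,.112)),5),(*inner((-.055,-.028,.111)),2)],0)
```

```text
[[[0.62,-0.80,0.86],[0.002,-0.006,0.011],0],
 [[0.61,-0.80,0.86],[0.002,-0.006,0.011],0],
 [[0.61,-0.81,0.86],[0.002,-0.006,0.011],0],
 [[-0.58,0.18,1.03],[0.000,0.000,0.000],0],
 [[-0.58,0.18,1.03],[0.000,0.000,0.000],0],
 [[-0.58,0.18,1.03],[0.000,0.000,0.000],0],
 [[-0.58,0.18,1.03],[0.000,0.000,0.000],0],
 [[-0.58,0.18,1.03],[0.000,0.000,0.000],0],
 [[0.36,0.69,0.37],[0.000,0.000,0.000],0],
 [[0.36,0.69,0.37],[0.000,0.000,0.000],0]]
```

arm_command(plan=[[[0.62,-0.8,0.86],[0.002,-0.006,0.011],0],[[0.61,-0.8,0.86],[0.002,-0.006,0.011],0],[[0.61,-0.81,0.86],[0.002,-0.006,0.011],0],[[-0.58,0.18,1.03],[0,0,0],0],[[-0.58,0.18,1.03],[0,0,0],0],[[-0.58,0.18,1.03],[0,0,0],0],[[-0.58,0.18,1.03],[0,0,0],0],[[-0.5,0.18,0.9],[0,0,0],0],[[0.36,0.6,0.37],[0,0,0],0],[[0,0,0],[0,0,0],0]])

```text
t: 14.55
eef_pos: [0.4511, -0.0559, 0.1167]
orientation: [-179.6, -39.6, 78.3]
ft_force: [0.1, 0.1, -0.1]
width: -0.004
```

Run:
```python
from h import *
st(); print(bcI())
t=cap('top','t7.png');crop(t,130,110,290,230,5,'t7a.png')
s=cap('scene','s7.png');crop(s,160,110,320,230,5,'s7a.png')
rows([(*inner((-.048,-.025,.110)),3),(*inner((-.034,-.023,.110)),4)],0)
```

```text
{'t': 14.55, 'eef_pos': [0.4511, -0.0559, 0.1167], 'orientation': [-179.6154, -39.5913, 78.2658], 'ft_force': [0.1, 0.1, -0.1], 'width': -0.0037, 'joint_pos': [73.9579, 40.2157, -62.6708, 122.3374, -6.667, 41.0534, 10.2491]}
[-64.5 -25.9 106.7]
[[[0.31,0.49,0.12],[0.001,0.003,-0.004],0],
 [[0.31,0.49,0.12],[0.001,0.003,-0.004],0],
 [[0.31,0.49,0.13],[0.001,0.003,-0.004],0],
 [[0.17,0.28,0.14],[0.000,0.000,0.000],0],
 [[0.17,0.28,0.14],[0.000,0.000,0.000],0],
 [[0.17,0.28,0.14],[0.000,0.000,0.000],0],
 [[0.17,0.28,0.14],[0.000,0.000,0.000],0]]
```

View pics/t7a.png

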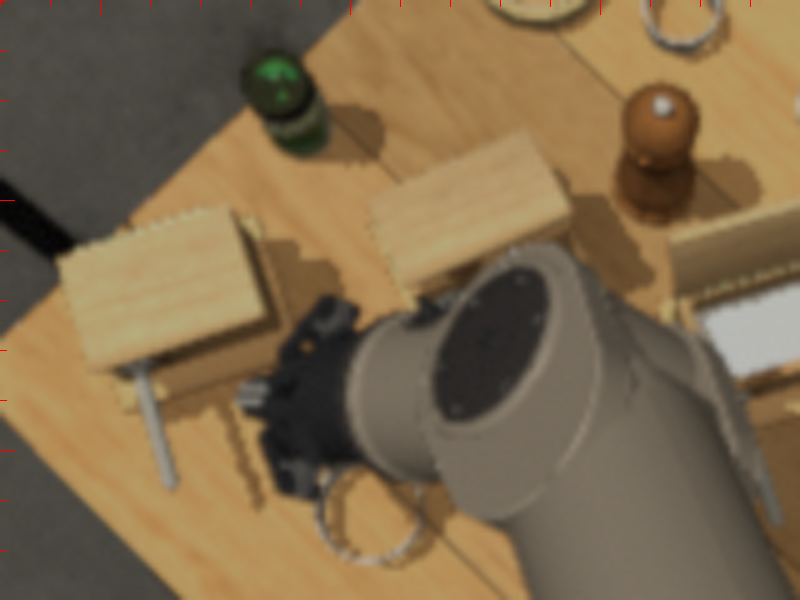

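View pics/s7a.png

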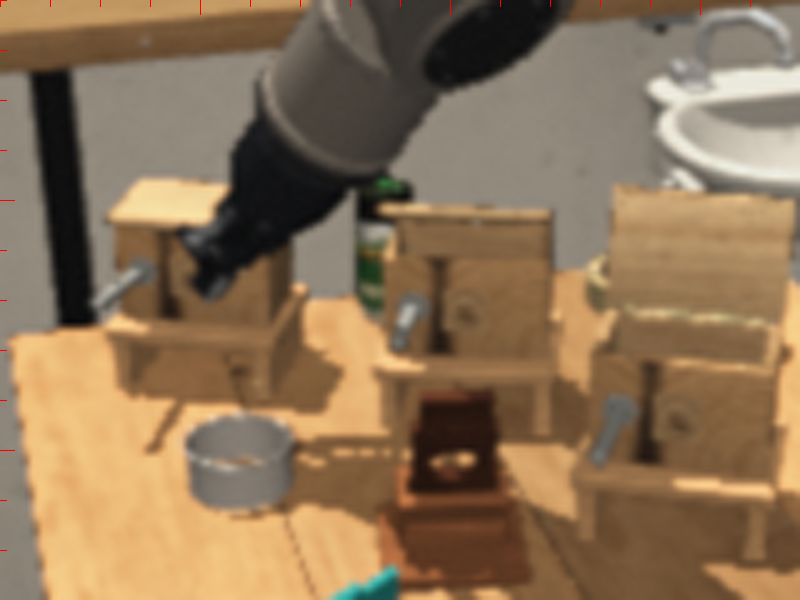

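arm_command(plan=[[[0.31,0.49,0.12],[0,0.003,-0.004],0],[[0.31,0.49,0.12],[0,0.003,-0.004],0],[[0.31,0.49,0.12],[0,0.003,-0.004],0],[[0.17,0.28,0.14],[0,0,0],0],[[0.17,0.28,0.14],[0,0,0],0],[[0.17,0.28,0.14],[0,0,0],0],[[0.17,0.28,0.14],[0,0,0],0],[[0,0,0],[0,0,0],0],[[0,0,0],[0,0,0],0],[[0,0,0],[0,0,0],0]])

```text
t: 15.65
eef_pos: [0.4815, -0.0433, 0.1207]
orientation: [179.8, -40.0, 79.2]
ft_force: [-1.3, -2.3, -0.1]
width: -0.005
```

Run:
```python
from h import *
st(); print(bcI())
def I(th,r):
    c=lidC(th,r);c[1]=-.023;return inner(c)
rows([(*inner((-.033,-.023,.124)),4),(*I(.25,.066),3),(*I(.45,.066),3)],0)
```

```text
{'t': 15.65, 'eef_pos': [0.4815, -0.0433, 0.1207], 'orientation': [179.7991, -40.0121, 79.1864], 'ft_force': [-1.3, -2.3, -0.1], 'width': -0.0045, 'joint_pos': [70.2413, 41.2012, -62.1459, 119.7493, -6.5964, 40.8975, 8.6557]}
[-31.6 -23.8 111. ]
[[[0.21,-0.04,-0.25],[0.001,-0.000,-0.000],0],
 [[0.21,-0.04,-0.25],[0.001,-0.000,-0.000],0],
 [[0.21,-0.04,-0.25],[0.001,-0.000,-0.000],0],
 [[0.21,-0.04,-0.25],[0.001,-0.000,-0.000],0],
 [[0.36,0.07,-0.37],[0.000,0.000,0.000],0],
 [[0.36,0.07,-0.37],[0.000,0.000,0.000],0],
 [[0.36,0.07,-0.37],[0.000,0.000,0.000],0],
 [[0.32,0.11,-0.28],[0.000,0.000,0.000],0],
 [[0.32,0.11,-0.28],[0.000,0.000,0.000],0],
 [[0.32,0.11,-0.28],[0.000,0.000,0.000],0]]
```

arm_command(plan=[[[0.2,-0.1,-0.25],[0,0,0],0],[[0.2,-0.06,-0.25],[0,0,0],0],[[0.2,-0.04,-0.25],[0,0,0],0],[[0.2,-0.04,-0.25],[0,0,0],0],[[0.36,0.07,-0.37],[0,0,0],0],[[0.36,0.07,-0.37],[0,0,0],0],[[0.36,0.07,-0.37],[0,0,0],0],[[0.32,0.11,-0.28],[0,0,0],0],[[0.32,0.11,-0.28],[0,0,0],0],[[0.32,0.11,-0.28],[0,0,0],0]])

```text
t: 16.65
eef_pos: [0.4855, -0.0407, 0.1656]
orientation: [179.7, -40.0, 79.2]
ft_force: [-0.2, -0.3, -0.3]
width: -0.001
```

Run:
```python
from h import *
st(); print(bcI())
t=cap('top','t8.png');crop(t,130,110,290,230,5,'t8a.png')
def I(th,r):
    c=lidC(th,r);c[1]=-.023;return inner(c)
rows([(*I(.8,.066),4),(*I(1.1,.064),4),(*I(1.3,.062),2),(*I(1.55,.06),3),(*I(1.7,.058),3),(*I(1.85,.057),4)],0)
```

```text
{'t': 16.65, 'eef_pos': [0.4855, -0.0407, 0.1656], 'orientation': [179.7331, -40.017, 79.2148], 'ft_force': [-0.2, -0.3, -0.3], 'width': -0.0014, 'joint_pos': [72.1574, 37.1746, -65.0448, 118.2902, -9.5983, 45.1767, 8.1634]}
[-27.  -22.7 155.8]
[[[0.35,0.28,-0.19],[0.001,-0.000,0.000],0],
 [[0.35,0.28,-0.19],[0.001,-0.000,0.000],0],
 [[0.35,0.28,-0.19],[0.001,-0.000,0.000],0],
 [[0.35,0.28,-0.19],[0.001,-0.000,0.000],0],
 [[0.32,0.36,-0.07],[0.000,0.000,0.000],0],
 [[0.32,0.36,-0.07],[0.000,0.000,0.000],0],
 [[0.32,0.36,-0.07],[0.000,0.000,0.000],0],
 [[0.32,0.36,-0.07],[0.000,0.000,0.000],0],
 [[0.34,0.53,0.07],[0.000,0.000,0.000],0],
 [[0.34,0.53,0.07],[0.000,0.000,0.000],0]]
[[[0.22,0.44,0.14],[0.000,0.000,0.000],0],
 [[0.22,0.44,0.14],[0.000,0.000,0.000],0],
 [[0.22,0.44,0.14],[0.000,0.000,0.000],0],
 [[0.07,0.25,0.15],[0.000,0.000,0.000],0],
 [[0.07,0.25,0.15],[0.000,0.000,0.000],0],
 [[0.07,0.25,0.15],[0.000,0.000,0.000],0],
 [[0.04,0.18,0.11],[0.000,0.000,0.000],0],
 [[0.04,0.18,0.11],[0.000,0.000,0.000],0],
 [[0.04,0.18,0.11],[0.000,0.000,0.000],0],
 [[0.04,0.18,0.11],[0.000,0.000,0.000],0]]
```

View pics/t8a.png

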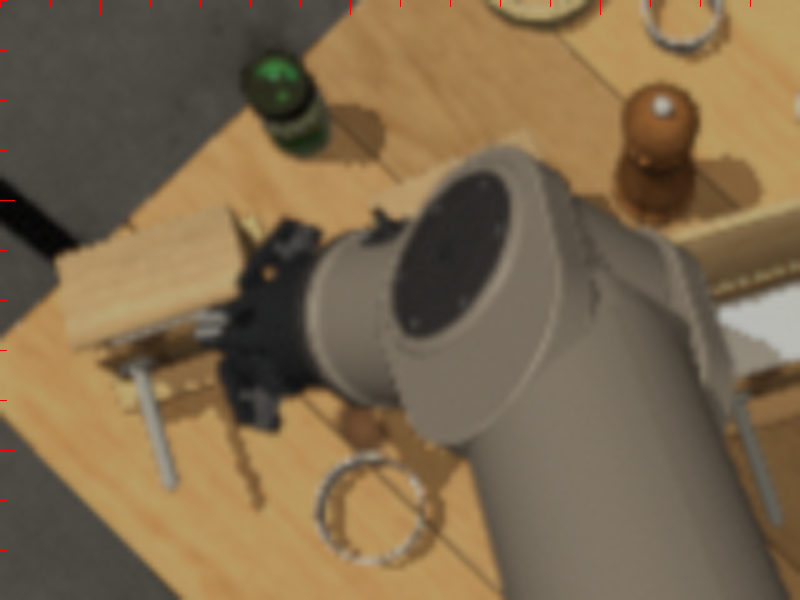

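Run:
```python
from h import *
def I(th,r):
    c=lidC(th,r);c[1]=-.031;return inner(c)
rows([(*I(.8,.066),4),(*I(1.1,.064),4),(*I(1.3,.062),2)],0)
```

```text
[[[0.22,0.38,-0.30],[0.001,-0.000,0.000],0],
 [[0.22,0.38,-0.30],[0.001,-0.000,0.000],0],
 [[0.22,0.38,-0.30],[0.001,-0.000,0.000],0],
 [[0.22,0.38,-0.30],[0.001,-0.000,0.000],0],
 [[0.32,0.36,-0.07],[0.000,0.000,0.000],0],
 [[0.32,0.36,-0.07],[0.000,0.000,0.000],0],
 [[0.32,0.36,-0.07],[0.000,0.000,0.000],0],
 [[0.32,0.36,-0.07],[0.000,0.000,0.000],0],
 [[0.34,0.53,0.07],[0.000,0.000,0.000],0],
 [[0.34,0.53,0.07],[0.000,0.000,0.000],0]]
```

arm_command(plan=[[[0.22,0.38,-0.3],[0,0,0],0],[[0.22,0.38,-0.3],[0,0,0],0],[[0.22,0.38,-0.3],[0,0,0],0],[[0.22,0.38,-0.3],[0,0,0],0],[[0.32,0.36,-0.07],[0,0,0],0],[[0.32,0.36,-0.07],[0,0,0],0],[[0.32,0.36,-0.07],[0,0,0],0],[[0.32,0.36,-0.07],[0,0,0],0],[[0.34,0.53,0.07],[0,0,0],0],[[0.34,0.53,0.07],[0,0,0],0]])

```text
t: 17.7
eef_pos: [0.529, -0.0333, 0.1968]
orientation: [-180.0, -40.1, 79.2]
ft_force: [0.1, 0.4, 0.3]
width: 0.001
```

Run:
```python
from h import *
st(); print(bcI())
t=cap('top','t9.png');crop(t,130,110,290,230,5,'t9a.png')
def I(th,r):
    c=lidC(th,r);c[1]=-.031;return inner(c)
rows([(*I(1.55,.06),3),(*I(1.7,.058),3),(*I(1.86,.057),4)],0)
```

```text
{'t': 17.7, 'eef_pos': [0.529, -0.0333, 0.1968], 'orientation': [-179.9959, -40.0945, 79.2463], 'ft_force': [0.1, 0.4, 0.3], 'width': 0.001, 'joint_pos': [68.0168, 36.6779, -64.5462, 112.658, -9.9207, 48.695, 4.8469]}
[ 16.4 -29.8 187. ]
[[[0.10,0.38,0.15],[-0.000,-0.001,0.000],0],
 [[0.10,0.38,0.15],[-0.000,-0.001,0.000],0],
 [[0.10,0.38,0.15],[-0.000,-0.001,0.000],0],
 [[0.07,0.25,0.15],[0.000,0.000,0.000],0],
 [[0.07,0.25,0.15],[0.000,0.000,0.000],0],
 [[0.07,0.25,0.15],[0.000,0.000,0.000],0],
 [[0.05,0.19,0.12],[0.000,0.000,0.000],0],
 [[0.05,0.19,0.12],[0.000,0.000,0.000],0],
 [[0.05,0.19,0.12],[0.000,0.000,0.000],0],
 [[0.05,0.19,0.12],[0.000,0.000,0.000],0]]
```

View pics/t9a.png

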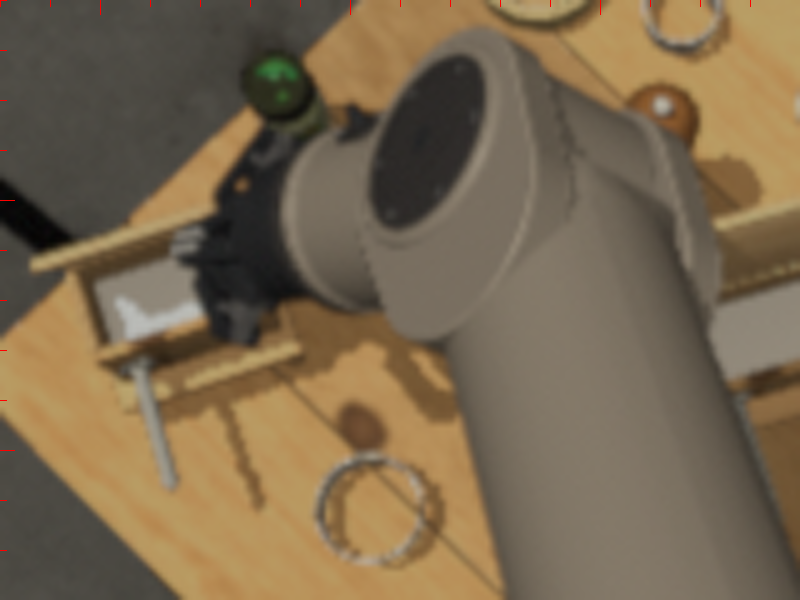

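arm_command(plan=[[[0.1,0.38,0.15],[0,0,0],0],[[0.1,0.38,0.15],[0,0,0],0],[[0.1,0.38,0.15],[0,0,0],0],[[0.07,0.25,0.15],[0,0,0],0],[[0.07,0.25,0.15],[0,0,0],0],[[0.07,0.25,0.15],[0,0,0],0],[[0.05,0.19,0.12],[0,0,0],0],[[0.05,0.19,0.12],[0,0,0],0],[[0.05,0.19,0.12],[0,0,0],0],[[0,0.1,0],[0,0,0],0]])

```text
t: 18.75
eef_pos: [0.5598, -0.0237, 0.1909]
orientation: [180.0, -40.1, 79.3]
ft_force: [0.6, -0.3, -0.3]
width: -0.002
```

Run:
```python
from h import *
st(); print(bcI())
```

```text
{'t': 18.75, 'eef_pos': [0.5598, -0.0237, 0.1909], 'orientation': [179.9912, -40.1277, 79.2869], 'ft_force': [0.6, -0.3, -0.3], 'width': -0.002, 'joint_pos': [63.5956, 38.5052, -62.601, 109.8395, -8.77, 48.0449, 2.8697]}
[ 48.7 -30.9 181.2]
```

```bash
cat > tag.py <<'E'
import numpy as np
from scipy.spatial.transform import Rotation as R
from h import BOX
ST=dict(x=.3899,y=-.2681,a=32.8,bx=.0075,bz=.0196,l=29.)
def rz(a): return R.from_euler('z',a,degrees=True).as_matrix()
def tagpt(s,n=0):
    """world point s m from the lower end along the tag (fitted pose)"""
    l=np.radians(ST['l']); p=np.array([ST['bx']-np.sin(l)*s,0,ST['bz']+np.cos(l)*s])
    return rz(ST['a'])@p+[ST['x'],ST['y'],0]
def tagR(flip=1):
    """tool rotation gripping it: z along -tagz, y along flip*tagx"""
    l=np.radians(ST['l']); Rs=rz(ST['a'])
    tz=Rs@np.array([-np.sin(l),0,np.cos(l)]); tx=Rs@np.array([np.cos(l),0,np.sin(l)])
    z=-tz;y=flip*tx;return np.c_[np.cross(y,z),y,z]
def hangR(flip=1,tilt=0):
    x,y,a=BOX['M']; z=np.array([0,0,-1.]); yy=flip*(rz(a)@np.array([1.,0,0])); M=np.c_[np.cross(yy,z),yy,z]
    return M
def mpt(v): x,y,a=BOX['M']; return rz(a)@np.array(v)+[x,y,0]
E
cat > t.py <<'E'
from ik import *
from tag import *
q0=np.array([63.6,38.5,-62.6,109.8,-8.8,48,2.9])
for flip in(1,-1):
    q=q0
    for nm,p,M in (('g',tagpt(.123),tagR(flip)),('up',tagpt(.123)-.12*tagR(flip)[:,2],tagR(flip)),('pre',mpt((-.15,.035,.155)),hangR(flip)),('hang',mpt((-.095,.035,.145)),hangR(flip))):
        best=None
        for s in (q,[60,10,-40,110,0,50,q[6]],[30,10,0,110,0,50,90],[30,10,0,110,0,50,-90]):
            x,e=ik(p,M,np.array(s,float),reg=.05)
            if best is None or (e<.3 and best[1]>.3): best=(x,e)
            if e<.3:break
        q=best[0]; print(flip,nm,p.round(3),q.round(0),round(best[1],2))
E
python3 t.py
```

```text
1 g [ 0.346 -0.296  0.127] [108.  34. -67. 127.   3.  32.  77.] 0.0
1 up [ 0.297 -0.328  0.232] [119.  18. -67. 121. -17.  50.  97.] 0.0
1 pre [ 0.415 -0.212  0.155] [ 64.  19. -51. 122.  19.  46.  27.] 0.0
1 hang [ 0.465 -0.189  0.145] [ 56.  23. -48. 118.  22.  47.  20.] 0.0
-1 g [ 0.346 -0.296  0.127] [ 79.  18. -30. 129. -34.  36. -68.] 0.0
-1 up [ 0.297 -0.328  0.232] [ 85.   7. -27. 124. -32.  55. -69.] 0.0
-1 pre [ 0.415 -0.212  0.155] [  42.   13.  -24.  123.    7.   44. -141.] 0.0
-1 hang [ 0.465 -0.189  0.145] [  37.   17.  -24.  119.    9.   44. -148.] 0.0
```

arm_command(plan=[[[0,0.2,0],[0,0,0],0],[[0,0.2,0],[0,0,0],0],[[0,0.1,0],[0,0,0],0],[[0,0,0],[0,0,0],0],[[0,-0.5,-1],[0,0,0],0],[[0,-0.5,-2],[0,0,0],0],[[0,-0.5,-2.5],[0,0,0],0],[[0,-0.5,-2.5],[0,0,0],0],[[0,-0.5,-2.5],[0,0,0],0],[[0,-0.5,-2],[0,0,0],0]])

```text
t: 19.75
eef_pos: [0.5166, -0.1003, 0.2907]
orientation: [-179.7, -40.2, 79.4]
ft_force: [0.9, 0.1, -0.2]
width: 0.0
```

Run:
```python
from h import *
st()
t=cap('top','t10.png');crop(t,130,90,290,230,5,'t10a.png')
s=cap('scene','s10.png')
```

```text
{'t': 19.75, 'eef_pos': [0.5166, -0.1003, 0.2907], 'orientation': [-179.7373, -40.2036, 79.3625], 'ft_force': [0.9, 0.1, -0.2], 'width': 0.0, 'joint_pos': [76.0064, 30.7118, -66.2923, 105.4136, -13.7294, 63.6896, 8.4316]}
```

View pics/t10a.png

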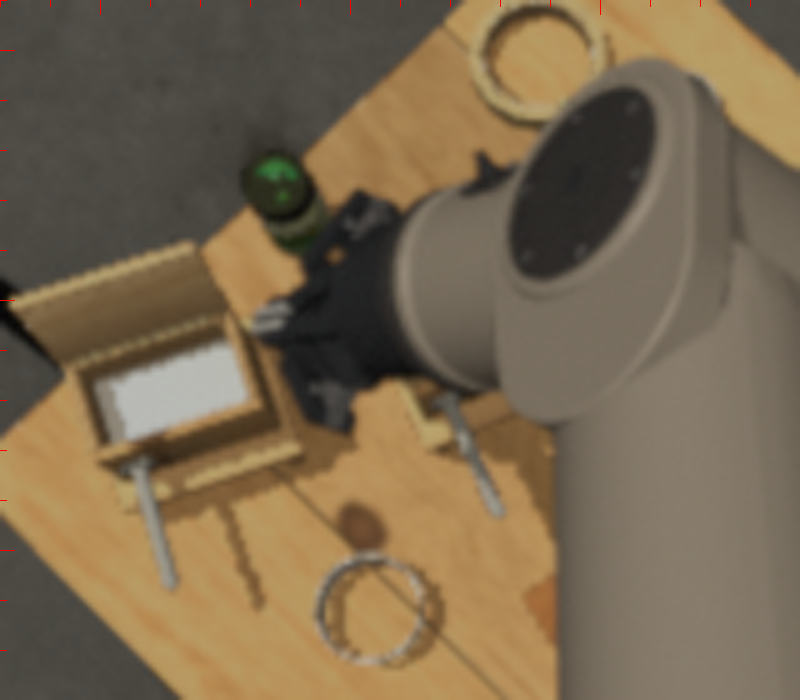

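View pics/s10.png

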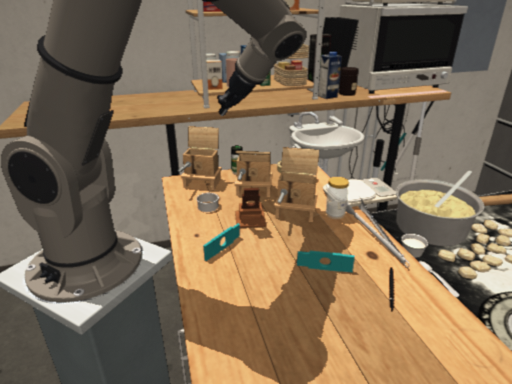

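```bash
cat > t.py <<'E'
from ik import *
from tag import *
from h import *
p0,M0=cur(); G=tagR(1); up=tagpt(.123)-.10*G[:,2]
rv=R.from_matrix(M0.T@G).as_rotvec(); print(np.degrees(rv).round(0))
Mh=M0@R.from_rotvec(rv*.55).as_matrix(); ph=np.array([.40,-.23,.30])
q=np.array([76,30.7,-66.3,105.4,-13.7,63.7,8.4])
for a in np.linspace(0,1,5):
    x,e=ik(p0+(ph-p0)*a,M0@R.from_rotvec(rv*.55*a).as_matrix(),q,reg=.05,m=1);print(x.round(0),round(e,2));q=x
for a in np.linspace(.25,1,4):
    x,e=ik(ph+(up-ph)*a,M0@R.from_rotvec(rv*(.55+.45*a)).as_matrix(),q,reg=.05,m=1);print(x.round(0),round(e,2));q=x
x,e=ik(tagpt(.123),G,q,reg=.05,m=1);print(x.round(0),round(e,2))
rows([(ph,Mh,10),(up,G,10)],.6)
E
python3 t.py
```

```text
[-12. -27. -50.]
[ 76.  31. -66. 106. -14.  62.   9.] 0.0
[ 82.  29. -69. 107. -11.  63.  17.] 0.0
[ 88.  25. -69. 109. -12.  63.  28.] 0.0
[ 94.  21. -69. 111. -13.  63.  40.] 0.0
[101.  17. -69. 113. -15.  63.  53.] 0.0
[105.  17. -69. 115. -15.  59.  63.] 0.0
[110.  17. -69. 118. -14.  55.  74.] 0.0
[114.  19. -69. 121. -14.  51.  83.] 0.0
[118.  21. -69. 122. -13.  47.  93.] 0.0
[103.  29. -60. 127.  -8.  32.  87.] 0.0
[[[-1.07,-0.92,-1.02],[-0.011,-0.025,-0.048],0.6],
 [[-1.06,-0.95,-1.00],[-0.011,-0.025,-0.048],0.6],
 [[-1.03,-0.99,-0.99],[-0.011,-0.025,-0.048],0.6],
 [[-1.01,-1.03,-0.97],[-0.011,-0.025,-0.048],0.6],
 [[-0.99,-1.07,-0.96],[-0.011,-0.025,-0.048],0.6],
 [[-0.96,-1.10,-0.95],[-0.011,-0.025,-0.048],0.6],
 [[-0.93,-1.14,-0.94],[-0.011,-0.025,-0.048],0.6],
 [[-0.90,-1.17,-0.92],[-0.011,-0.025,-0.048],0.6],
 [[-0.86,-1.20,-0.92],[-0.011,-0.025,-0.048],0.6],
 [[-0.83,-1.24,-0.91],[-0.011,-0.025,-0.048],0.6]]
[[[-0.86,-1.31,0.13],[-0.009,-0.021,-0.039],0.6],
 [[-0.81,-1.35,0.14],[-0.009,-0.021,-0.039],0.6],
 [[-0.75,-1.38,0.14],[-0.009,-0.021,-0.039],0.6],
 [[-0.69,-1.41,0.14],[-0.009,-0.021,-0.039],0.6],
 [[-0.63,-1.44,0.14],[-0.009,-0.021,-0.039],0.6],
 [[-0.57,-1.46,0.14],[-0.009,-0.021,-0.039],0.6],
 [[-0.51,-1.48,0.14],[-0.009,-0.021,-0.039],0.6],
 [[-0.45,-1.50,0.14],[-0.009,-0.021,-0.039],0.6],
 [[-0.39,-1.52,0.13],[-0.009,-0.021,-0.039],0.6],
 [[-0.33,-1.54,0.13],[-0.009,-0.021,-0.039],0.6]]
```

arm_command(plan=[[[-1.07,-0.92,-1.02],[-0.011,-0.025,-0.048],0.6],[[-1.06,-0.95,-1.0],[-0.011,-0.025,-0.048],0.6],[[-1.03,-0.99,-0.99],[-0.011,-0.025,-0.048],0.6],[[-1.01,-1.03,-0.97],[-0.011,-0.025,-0.048],0.6],[[-0.99,-1.07,-0.96],[-0.011,-0.025,-0.048],0.6],[[-0.96,-1.1,-0.95],[-0.011,-0.025,-0.048],0.6],[[-0.93,-1.14,-0.94],[-0.011,-0.025,-0.048],0.6],[[-0.9,-1.17,-0.92],[-0.011,-0.025,-0.048],0.6],[[-0.86,-1.2,-0.92],[-0.011,-0.025,-0.048],0.6],[[-0.83,-1.24,-0.91],[-0.011,-0.025,-0.048],0.6]])

```text
t: 20.85
eef_pos: [0.3967, -0.2308, 0.2977]
orientation: [158.5, -19.8, 108.7]
ft_force: [0.6, -0.2, 0.0]
width: 0.596
```

Run:
```python
from h import *
from tag import *
st(); G=tagR(1); up=tagpt(.123)-.10*G[:,2]; print(up)
rows([(up,G,10)],.6)
s=cap('scene','s11.png');crop(s,170,130,350,240,4,'s11a.png');crop(s,225,180,275,235,10,'s11b.png')
```

```text
{'t': 20.85, 'eef_pos': [0.3967, -0.2308, 0.2977], 'orientation': [158.5126, -19.7652, 108.6917], 'ft_force': [0.6, -0.2, 0.0], 'width': 0.596, 'joint_pos': [101.1066, 16.5083, -68.6283, 112.7638, -15.1596, 63.22, 55.1526]}
[ 0.30532845 -0.32260264  0.21464019]
[[[-0.82,-1.29,0.12],[-0.009,-0.021,-0.037],0.6],
 [[-0.77,-1.32,0.13],[-0.009,-0.021,-0.037],0.6],
 [[-0.72,-1.35,0.13],[-0.009,-0.021,-0.037],0.6],
 [[-0.67,-1.38,0.13],[-0.009,-0.021,-0.037],0.6],
 [[-0.61,-1.40,0.13],[-0.009,-0.021,-0.037],0.6],
 [[-0.56,-1.43,0.13],[-0.009,-0.021,-0.037],0.6],
 [[-0.50,-1.45,0.13],[-0.009,-0.021,-0.037],0.6],
 [[-0.45,-1.47,0.13],[-0.009,-0.021,-0.037],0.6],
 [[-0.39,-1.48,0.13],[-0.009,-0.021,-0.037],0.6],
 [[-0.33,-1.50,0.12],[-0.009,-0.021,-0.037],0.6]]
```

View pics/s11a.png

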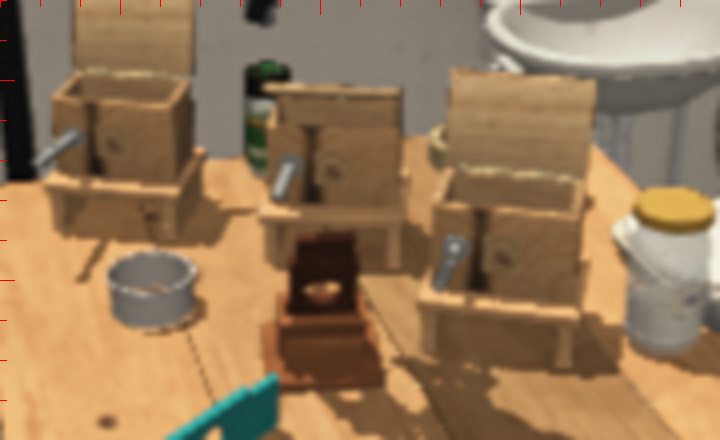

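```bash
for l in .44 .48 .51; do sed "s#(q\[6\]-.47)/.05#(q[6]-$l)/.002#" fit2.py > f3.py; python3 f3.py | head -2|cut -c1-140; done
```

```text
[ 0.3899 -0.2681  0.5729 -0.0048  0.      0.0159  0.4402] 32.825174615499016 25.22171725223655 8.185940061312492
[[0.1, -0.2], [-1.3, -0.0], [-0.5, 0.1], [-1.3, 0.4], [-0.1, 0.5], [-0.5, -1.3], [0.1, -1.8], [-0.2, -0.8], [0.5, -1.3], [-0.4, 1.0], [0.8, 
[ 3.899e-01 -2.681e-01  5.730e-01  2.000e-04 -0.000e+00  1.730e-02
  4.802e-01] 32.83121032966484 27.511772662976522 6.30700475809556
[ 0.3899 -0.2681  0.573   0.004  -0.      0.0185  0.5101] 32.83039698379222 29.22809099156439 5.1815311001612026
[[0.1, -0.2], [-1.3, -0.0], [-0.5, 0.1], [-1.4, 0.3], [-0.2, 0.4], [-0.5, -0.8], [0.1, -1.3], [-0.1, -0.1], [0.5, -0.6], [-0.4, 1.0], [0.8,
```

arm_command(plan=[[[-0.82,-1.29,0.12],[-0.009,-0.021,-0.037],0.6],[[-0.77,-1.32,0.13],[-0.009,-0.021,-0.037],0.6],[[-0.72,-1.35,0.13],[-0.009,-0.021,-0.037],0.6],[[-0.67,-1.38,0.13],[-0.009,-0.021,-0.037],0.6],[[-0.61,-1.4,0.13],[-0.009,-0.021,-0.037],0.6],[[-0.56,-1.43,0.13],[-0.009,-0.021,-0.037],0.6],[[-0.5,-1.45,0.13],[-0.009,-0.021,-0.037],0.6],[[-0.45,-1.47,0.13],[-0.009,-0.021,-0.037],0.6],[[-0.39,-1.48,0.13],[-0.009,-0.021,-0.037],0.6],[[-0.33,-1.5,0.12],[-0.009,-0.021,-0.037],0.6]])

```text
t: 21.9
eef_pos: [0.3027, -0.3249, 0.2103]
orientation: [150.9, 1.3, 123.5]
ft_force: [0.6, 0.1, -0.4]
width: 0.597
```

Run:
```python
from h import *
st()
s=cap('scene','s12.png');crop(s,200,110,300,235,6,'s12a.png');t=cap('top','t12.png');crop(t,200,170,300,270,6,'t12a.png')
```

```text
{'t': 21.9, 'eef_pos': [0.3027, -0.3249, 0.2103], 'orientation': [150.8763, 1.3415, 123.5144], 'ft_force': [0.6, 0.1, -0.4], 'width': 0.5965, 'joint_pos': [118.8667, 20.4437, -68.7227, 122.9544, -13.7549, 46.495, 95.1633]}
```

View pics/s12a.png

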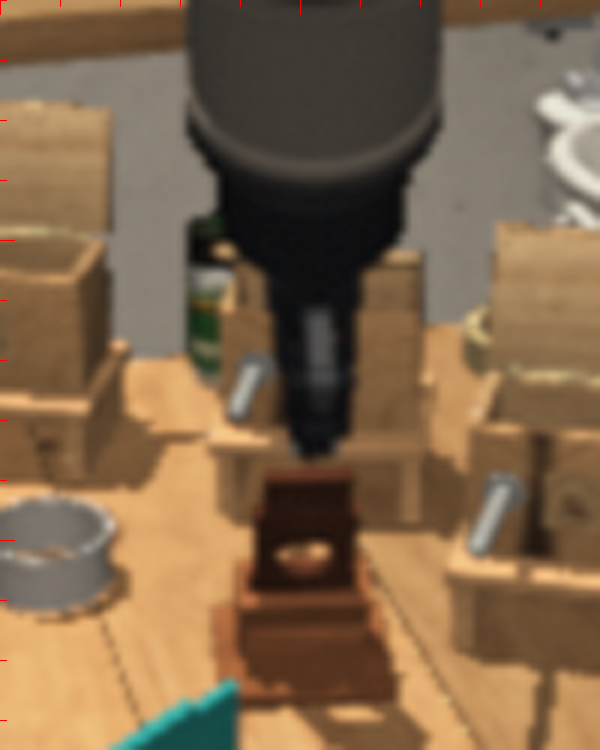

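View pics/t12a.png

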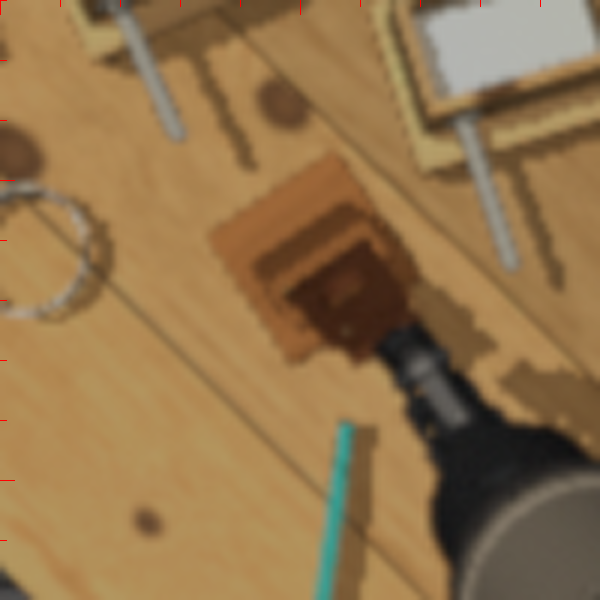

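```bash
sed -i "s/bx=.0075,bz=.0196,l=29./bx=.0012,bz=.0176,l=28./" tag.py
python3 - <<'E'
from h import *
from tag import *
G=tagR(1); g=tagpt(.122); print(g)
rows([(g-.03*G[:,2],G,5),(g,G,5)],.6)
E
```

```text
[ 0.34276478 -0.29847658  0.12531961]
[[[0.02,0.05,1.35],[0.004,0.003,0.004],0.6],
 [[0.02,0.05,1.35],[0.004,0.003,0.004],0.6],
 [[0.01,0.06,1.35],[0.004,0.003,0.004],0.6],
 [[0.01,0.06,1.35],[0.004,0.003,0.004],0.6],
 [[0.01,0.07,1.35],[0.004,0.003,0.004],0.6],
 [[0.00,0.00,0.60],[0.000,0.000,0.000],0.6],
 [[-0.00,-0.00,0.60],[0.000,0.000,0.000],0.6],
 [[0.00,0.00,0.60],[0.000,0.000,0.000],0.6],
 [[-0.00,-0.00,0.60],[0.000,0.000,0.000],0.6],
 [[0.00,0.00,0.60],[0.000,0.000,0.000],0.6]]
```

arm_command(plan=[[[0.06,0.05,1.35],[0.004,0.003,0.004],0.6],[[0.06,0.05,1.35],[0.004,0.003,0.004],0.6],[[0.05,0.06,1.35],[0.004,0.003,0.004],0.6],[[0.05,0.06,1.35],[0.004,0.003,0.004],0.6],[[0.05,0.07,1.35],[0.004,0.003,0.004],0.6],[[0,0,0.6],[0,0,0],0.6],[[0,0,0.6],[0,0,0],0.6],[[0,0,0.6],[0,0,0],0.6],[[0,0,0.6],[0,0,0],0.6],[[0,0,0.4],[0,0,0],0.6]])

```text
t: 23.0
eef_pos: [0.3463, -0.2935, 0.1264]
orientation: [152.0, -0.4, 122.5]
ft_force: [0.2, 0.2, -0.5]
width: 0.599
```

Run:
```python
from h import *
st()
s=cap('scene','s13.png');crop(s,200,130,300,235,6,'s13a.png');t=cap('top','t13.png');crop(t,200,170,300,270,6,'t13a.png')
```

```text
{'t': 23.0, 'eef_pos': [0.3463, -0.2935, 0.1264], 'orientation': [152.0181, -0.3643, 122.4989], 'ft_force': [0.2, 0.2, -0.5], 'width': 0.5992, 'joint_pos': [102.0462, 27.46, -60.0748, 127.0872, -7.1718, 33.066, 84.4154]}
```

View pics/s13a.png

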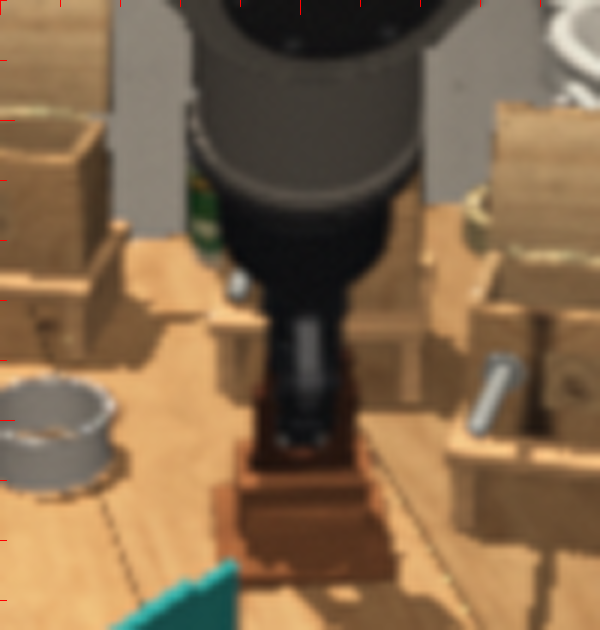

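View pics/t13a.png

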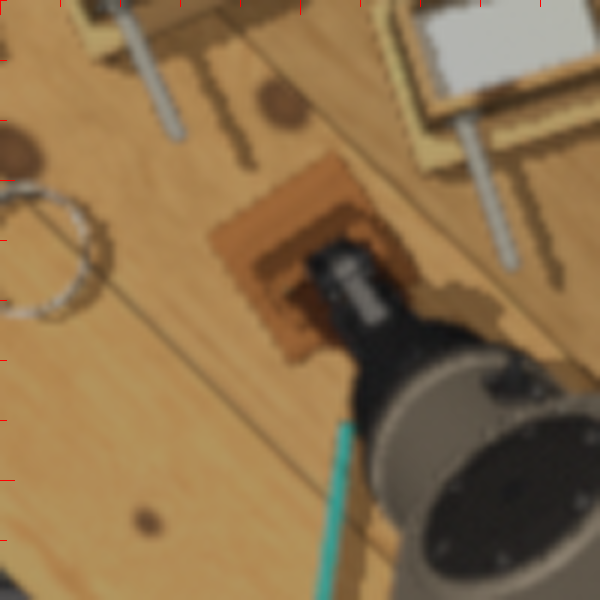

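arm_command(plan=[[[0,0,0],[0,0,0],0.4],[[0,0,0],[0,0,0],0.3],[[0,0,0],[0,0,0],0.25],[[0,0,0],[0,0,0],0.2],[[0,0,0],[0,0,0],0.15],[[0,0,0],[0,0,0],0],[[0,0,0],[0,0,0],0],[[0,0,0],[0,0,0],0],[[0,0,0],[0,0,0],0],[[0,0,0],[0,0,0],0]])

```text
t: 24.1
eef_pos: [0.3431, -0.2955, 0.1258]
orientation: [152.3, -0.4, 122.4]
ft_force: [-0.7, -0.5, -1.6]
width: 0.09
```

Run:
```python
from h import *
st()
s=cap('scene','s14.png');crop(s,200,130,300,235,6,'s14a.png');t=cap('top','t14.png');crop(t,200,170,300,270,6,'t14a.png')
```

```text
{'t': 24.1, 'eef_pos': [0.3431, -0.2955, 0.1258], 'orientation': [152.2518, -0.3744, 122.376], 'ft_force': [-0.7, -0.5, -1.6], 'width': 0.0902, 'joint_pos': [102.242, 27.3555, -59.8795, 127.1187, -7.0232, 33.178, 84.5015]}
```

View pics/s14a.png

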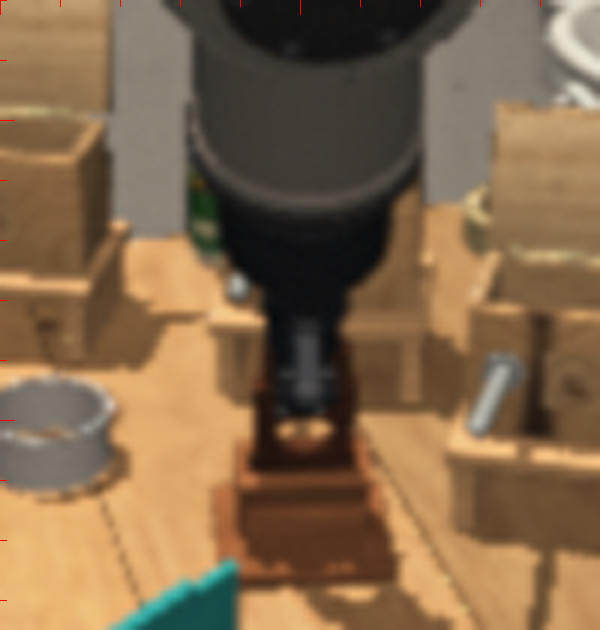

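arm_command(plan=[[[0,0,-0.4],[0,0,0],0],[[0,0,-0.6],[0,0,0],0],[[0,0,-0.7],[0,0,0],0],[[0,0,-0.7],[0,0,0],0],[[0,0,-0.7],[0,0,0],0],[[0,0,-0.7],[0,0,0],0],[[0,0,-0.8],[0,0,0],0],[[0,0,-0.8],[0,0,0],0],[[0,0,-0.8],[0,0,0],0],[[0,0,-0.8],[0,0,0],0]])

```text
t: 25.2
eef_pos: [0.3141, -0.3143, 0.1934]
orientation: [152.2, -0.4, 122.4]
ft_force: [-0.3, 0.5, -1.8]
width: 0.09
```

Run:
```python
from h import *
st()
s=cap('scene','s15.png');crop(s,200,130,300,235,6,'s15a.png');t=cap('top','t15.png');crop(t,200,170,300,270,6,'t15a.png')
```

```text
{'t': 25.2, 'eef_pos': [0.3141, -0.3143, 0.1934], 'orientation': [152.2099, -0.3699, 122.4378], 'ft_force': [-0.3, 0.5, -1.8], 'width': 0.09, 'joint_pos': [113.0674, 20.6246, -65.423, 123.7854, -12.7431, 44.3835, 90.9593]}
```

View pics/s15a.png

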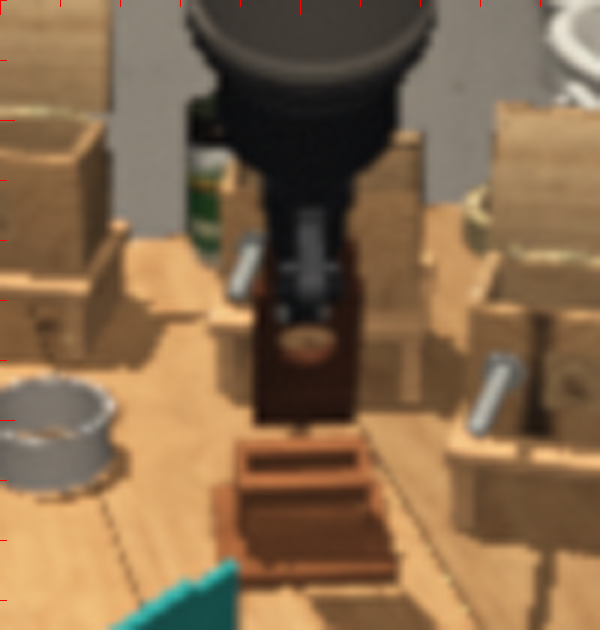

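View pics/t15a.png

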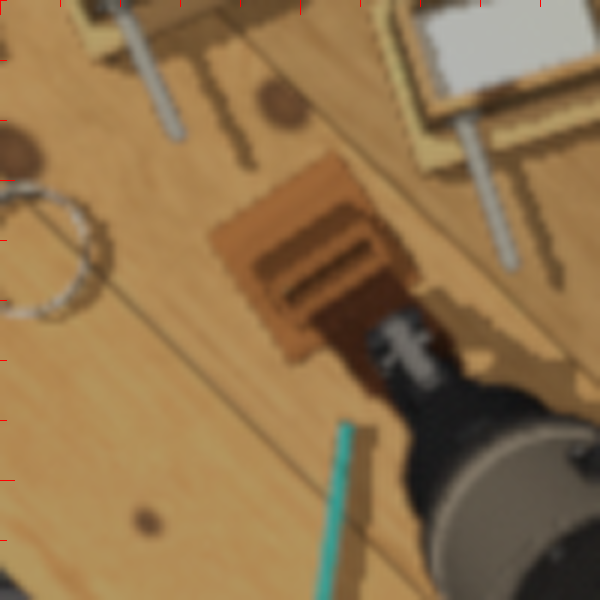

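```bash
cat > f4.py <<'E'
from h import *
from scipy.optimize import least_squares
p,M=cur()
f=lambda v:np.array(v)/6+[200,130]-.42
# points in tag: (lateral(tool x), y, dist up from the bottom)
obs=[((-.025,-.004,0),(354,422)),((.025,-.004,0),(253,422)),((.014,-.004,.07),(278,343)),((-.014,-.004,.07),(337,343))]
def W(q,o): 
    a=q[2]; x,y,u=o
    # rotate in tag plane by a about TCP
    X=np.array([q[0]+x,y,q[1]-u]); X=np.array([np.cos(a)*X[0]-np.sin(a)*X[2],X[1],np.sin(a)*X[0]+np.cos(a)*X[2]])
    return p+M@X
def res(q): return np.r_[np.ravel([proj('scene',W(q,o))[0]-f(uv) for o,uv in obs]),q[2]/.02]
r=least_squares(res,[0,.122,0]);print(r.x,r.fun.round(2))
E
python3 f4.py
```

```text
[-0.00126499  0.11789063 -0.00243526] [ 0.31  0.16 -0.15  0.56 -0.27 -0.2   0.12 -0.42 -0.12]
```

```bash
cat > t.py <<'E'
from ik import *
from tag import *
from h import *
for th in (.2,.3,.4,.5,.6):
    r=[]
    for y in(.056,-.056):
        v=np.array([.034-.074*np.cos(th)-.0047*np.sin(th)*-0, y, .126+.074*np.sin(th)+.0047*np.cos(th)])
        r.append(((proj('scene',mpt(v))[0]-[170,130])*4).round(0))
    print(th,r)
print('peg tip scene/top',proj('scene',mpt((-.115,.035,.1))),proj('top',mpt((-.115,.035,.1))))
p0,M0=cur(); H=hangR(1)
hole=np.array([-.0013,0,.048])
T=lambda v:mpt(v)-H@hole
q=np.array([113,20.6,-65.4,123.8,-12.7,44.4,91])
hi_=T((-.142,.035,.20)); pre=T((-.142,.035,.0985)); ins=T((-.092,.035,.0985)); print(hi_,pre,ins)
a=p0+[0,0,.06]
for p,Mx in((a,M0),(hi_,H),(pre,H),(ins,H)):
    x,e=ik(p,Mx,q,reg=.05,m=.5);print(x.round(0),round(e,2));q=x
rows([(a,M0,4),(hi_,H,16)],0)
E
python3 t.py
```

```text
0.2 [array([263., 100.]), array([399., 104.])]
0.3 [array([263.,  91.]), array([400.,  95.])]
0.4 [array([263.,  82.]), array([400.,  86.])]
0.5 [array([264.,  73.]), array([400.,  78.])]
0.6 [array([264.,  65.]), array([401.,  69.])]
peg tip scene/top [[239.4562772  177.80908563]] [[228.73210573 191.78938886]]
[ 0.421512  -0.2071949  0.248    ] [ 0.421512  -0.2071949  0.1465   ] [ 0.46718928 -0.18685807  0.1465    ]
[119.  15. -70. 120. -18.  52.  94.] 0.0
[ 74.  13. -61. 115.  13.  58.  32.] 0.0
[ 66.  22. -54. 121.  23.  46.  23.] 0.0
[ 59.  25. -52. 117.  25.  48.  17.] 0.0
[[[0.01,0.70,-1.33],[0.000,0.000,0.000],0],
 [[0.01,0.70,-1.33],[0.000,0.000,0.000],0],
 [[0.01,0.70,-1.33],[0.000,0.000,0.000],0],
 [[0.01,0.70,-1.33],[0.000,0.000,0.000],0],
 [[0.21,0.80,0.46],[0.030,-0.003,0.009],0],
 [[0.22,0.82,0.44],[0.030,-0.003,0.009],0],
 [[0.23,0.83,0.41],[0.030,-0.003,0.009],0],
 [[0.23,0.84,0.39],[0.030,-0.003,0.009],0],
 [[0.24,0.85,0.36],[0.030,-0.003,0.009],0],
 [[0.25,0.85,0.34],[0.030,-0.003,0.009],0]]
[[[0.26,0.86,0.31],[0.030,-0.003,0.009],0],
 [[0.27,0.87,0.28],[0.030,-0.003,0.009],0],
 [[0.28,0.87,0.25],[0.030,-0.003,0.009],0],
 [[0.28,0.88,0.23],[0.030,-0.003,0.009],0],
 [[0.29,0.88,0.20],[0.030,-0.003,0.009],0],
 [[0.30,0.89,0.17],[0.030,-0.003,0.009],0],
 [[0.31,0.89,0.15],[0.030,-0.003,0.009],0],
 [[0.32,0.89,0.12],[0.030,-0.003,0.009],0],
 [[0.33,0.89,0.09],[0.030,-0.003,0.009],0],
 [[0.33,0.89,0.06],[0.030,-0.003,0.009],0]]
```

arm_command(plan=[[[0,0.7,-1.33],[0,0,0],0],[[0,0.7,-1.33],[0,0,0],0],[[0,0.7,-1.33],[0,0,0],0],[[0,0.7,-1.33],[0,0,0],0],[[0.21,0.8,0.46],[0.03,-0.003,0.009],0],[[0.22,0.82,0.44],[0.03,-0.003,0.009],0],[[0.23,0.83,0.41],[0.03,-0.003,0.009],0],[[0.23,0.84,0.39],[0.03,-0.003,0.009],0],[[0.24,0.85,0.36],[0.03,-0.003,0.009],0],[[0.25,0.85,0.34],[0.03,-0.003,0.009],0]])

```text
t: 26.3
eef_pos: [0.3545, -0.2737, 0.2526]
orientation: [162.9, -0.6, 118.8]
ft_force: [-1.0, -0.5, -2.1]
width: 0.085
```

arm_command(plan=[[[0.26,0.86,0.31],[0.03,-0.003,0.009],0],[[0.27,0.87,0.28],[0.03,-0.003,0.009],0],[[0.28,0.87,0.25],[0.03,-0.003,0.009],0],[[0.28,0.88,0.23],[0.03,-0.003,0.009],0],[[0.29,0.88,0.2],[0.03,-0.003,0.009],0],[[0.3,0.89,0.17],[0.03,-0.003,0.009],0],[[0.31,0.89,0.15],[0.03,-0.003,0.009],0],[[0.32,0.89,0.12],[0.03,-0.003,0.009],0],[[0.33,0.89,0.09],[0.03,-0.003,0.009],0],[[0.33,0.89,0.06],[0.03,-0.003,0.009],0]])

```text
t: 27.3
eef_pos: [0.4244, -0.2025, 0.2464]
orientation: [-179.1, 0.5, 113.3]
ft_force: [-0.2, -0.5, -0.7]
width: 0.084
```

```bash
cat > t2.py <<'E'
from tag import *
from h import *
H=hangR(1); hole=np.array([-.0013,0,.048])
T=lambda v:mpt(v)-H@hole
def holeM():
    p,M=cur(); x,y,a=BOX['M']; return (rz(-a)@(p+M@hole-[x,y,0])*1000).round(1)
E
python3 - <<'E'
from t2 import *
st(); print(holeM())
rows([(T((-.142,.035,.0985)),H,10)],0)
E
```

```text
{'t': 27.3, 'eef_pos': [0.4244, -0.2025, 0.2464], 'orientation': [-179.0598, 0.4702, 113.2958], 'ft_force': [-0.2, -0.5, -0.7], 'width': 0.0844, 'joint_pos': [73.2053, 13.7409, -62.6288, 114.9571, 15.1632, 60.0358, 26.731]}
[-138.3   37.8  198.4]
[[[-0.02,-0.03,1.00],[-0.002,0.001,-0.001],0],
 [[-0.02,-0.03,1.00],[-0.002,0.001,-0.001],0],
 [[-0.03,-0.03,1.00],[-0.002,0.001,-0.001],0],
 [[-0.03,-0.03,1.00],[-0.002,0.001,-0.001],0],
 [[-0.03,-0.03,1.00],[-0.002,0.001,-0.001],0],
 [[-0.03,-0.04,1.00],[-0.002,0.001,-0.001],0],
 [[-0.03,-0.04,1.00],[-0.002,0.001,-0.001],0],
 [[-0.03,-0.04,1.00],[-0.002,0.001,-0.001],0],
 [[-0.03,-0.04,1.00],[-0.002,0.001,-0.001],0],
 [[-0.03,-0.04,1.00],[-0.002,0.001,-0.001],0]]
```

arm_command(plan=[[[-0.02,-0.03,1.0],[-0.002,0.001,-0.001],0],[[-0.02,-0.03,1.0],[-0.002,0.001,-0.001],0],[[-0.03,-0.03,1.0],[-0.002,0.001,-0.001],0],[[-0.03,-0.03,1.0],[-0.002,0.001,-0.001],0],[[-0.03,-0.03,1.0],[-0.002,0.001,-0.001],0],[[-0.03,-0.04,1.0],[-0.002,0.001,-0.001],0],[[-0.03,-0.04,1.0],[-0.002,0.001,-0.001],0],[[-0.03,-0.04,1.0],[-0.002,0.001,-0.001],0],[[-0.03,-0.04,0.8],[-0.002,0.001,-0.001],0],[[0,0,0.5],[0,0,0],0]])

```text
t: 28.3
eef_pos: [0.4205, -0.2067, 0.1442]
orientation: [179.8, -0.3, 113.9]
ft_force: [0.4, -0.1, -0.4]
width: 0.086
```

Run:
```python
from t2 import *
st(); print(holeM())
s=cap('scene','s16.png');crop(s,195,120,295,230,6,'s16a.png');t=cap('top','t16.png');crop(t,190,120,290,220,6,'t16a.png')
p,M=cur(); print(proj('scene',p+M@hole), proj('scene',mpt((-.115,.035,.1))))
```

```text
{'t': 28.3, 'eef_pos': [0.4205, -0.2067, 0.1442], 'orientation': [179.7906, -0.2574, 113.8876], 'ft_force': [0.4, -0.1, -0.4], 'width': 0.0863, 'joint_pos': [67.4408, 22.4938, -57.288, 121.1269, 24.7891, 48.9977, 19.2827]}
[-142.6   36.1   96.2]
[[237.93390269 182.74931551]] [[239.4562772  177.80908563]]
```

View pics/s16a.png

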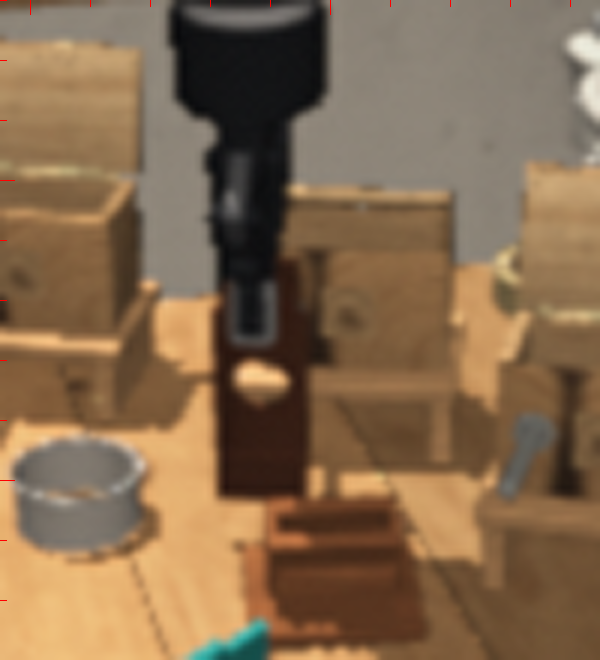

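View pics/t16a.png

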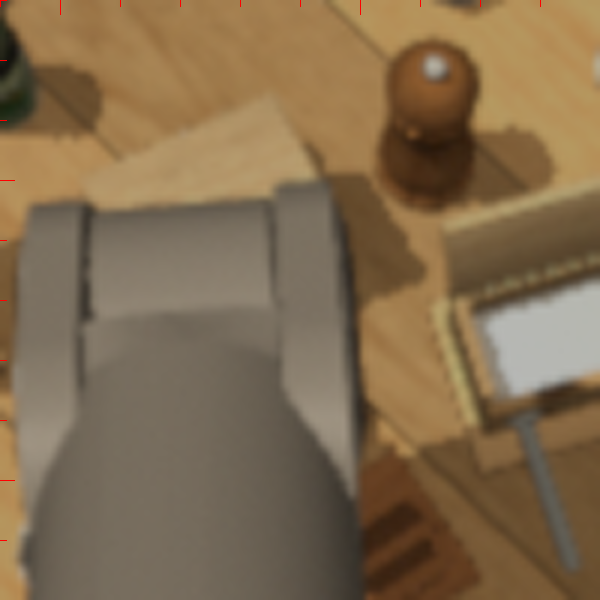

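arm_command(plan=[[[0,0,-0.2],[0,0,0],0],[[-0.1,0,-0.12],[0,0,0],0],[[0,0.3,0],[0,0,0],0],[[0,0.4,0],[0,0,0],0],[[0,0.4,0],[0,0,0],0],[[0,0.4,0],[0,0,0],0],[[0,0.4,0],[0,0,0],0],[[0,0.4,0],[0,0,0],0],[[0,0.4,0],[0,0,0],0],[[0,0.3,0],[0,0,0],0]])

```text
t: 29.4
eef_pos: [0.4519, -0.1944, 0.1495]
orientation: [179.7, -0.1, 113.9]
ft_force: [0.4, -0.2, -0.9]
width: 0.087
```

Run:
```python
from t2 import *
st(); print(holeM())
s=cap('scene','s17.png');crop(s,195,120,295,230,6,'s17a.png')
```

```text
{'t': 29.4, 'eef_pos': [0.4519, -0.1944, 0.1495], 'orientation': [179.7257, -0.1396, 113.9167], 'ft_force': [0.4, -0.2, -0.9], 'width': 0.0871, 'joint_pos': [63.3582, 24.1182, -56.6354, 118.2334, 25.7909, 50.7427, 16.1365]}
[-108.8   34.5  101.5]
```

View pics/s17a.png

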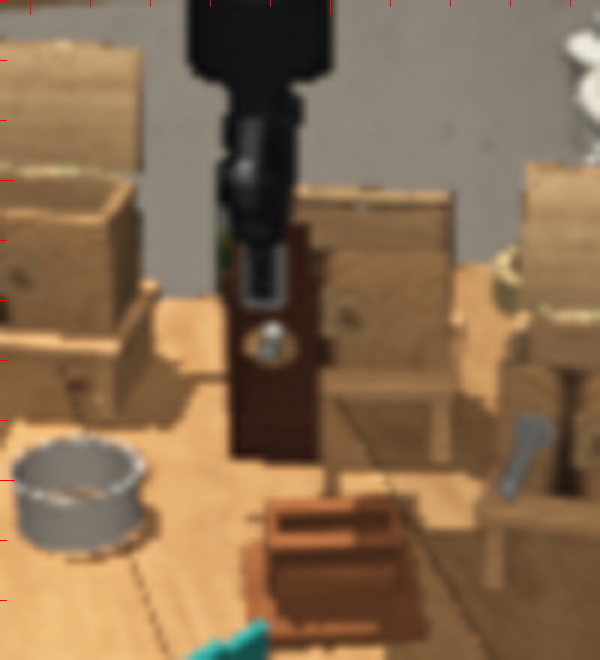

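arm_command(plan=[[[0,0.3,0.05],[0,0,0],0],[[0,0.4,0.05],[0,0,0],0],[[0,0.4,0.05],[0,0,0],0],[[0,0.4,0.05],[0,0,0],0],[[0,0.2,0],[0,0,0],0],[[0,0,0.2],[0,0,0],0],[[0,0,0.2],[0,0,0],0],[[0,0,0.2],[0,0,0],0],[[0,0,0.1],[0,0,0],0],[[0,0,0],[0,0,0],0]])

```text
t: 30.45
eef_pos: [0.4689, -0.1867, 0.1395]
orientation: [179.7, -0.2, 113.9]
ft_force: [-0.5, -0.4, -0.7]
width: 0.091
```

Run:
```python
from t2 import *
st(); print(holeM())
s=cap('scene','s18.png');crop(s,195,120,295,230,6,'s18a.png')
```

```text
{'t': 30.45, 'eef_pos': [0.4689, -0.1867, 0.1395], 'orientation': [179.7375, -0.1624, 113.914], 'ft_force': [-0.5, -0.4, -0.7], 'width': 0.0908, 'joint_pos': [60.2358, 26.0793, -55.3819, 117.1607, 27.5536, 50.568, 13.4121]}
[-90.2  34.6  91.5]
```

View pics/s18a.png

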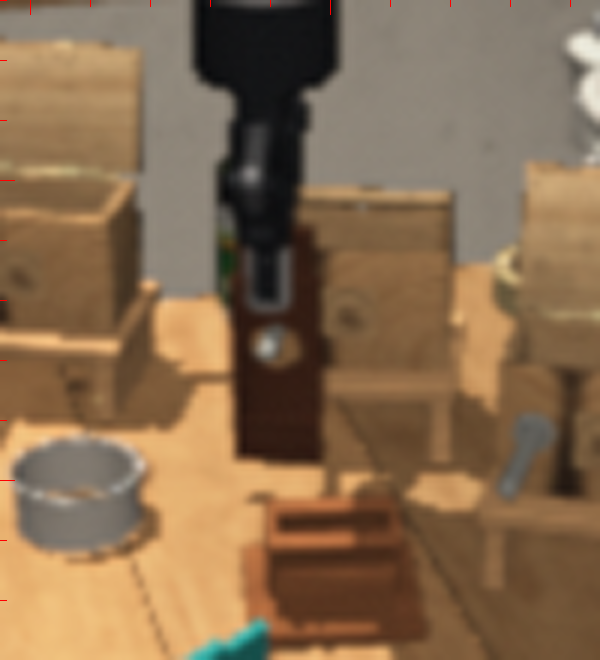

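arm_command(plan=[[[0,0,0.15],[0,0,0],0],[[0,0,0.15],[0,0,0],0],[[0,0,0.1],[0,0,0],0],[[0,0,0],[0,0,0],0],[[0,0,0],[0,0,0],0],[[0,0,0],[0,0,0],0],[[0,0,0],[0,0,0],0],[[0,0,0],[0,0,0],0],[[0,0,0],[0,0,0],0],[[0,0,0],[0,0,0],0]])

```text
t: 31.5
eef_pos: [0.469, -0.1869, 0.1356]
orientation: [179.7, -0.1, 113.9]
ft_force: [0.3, 0.4, -0.3]
width: 0.087
```

Run:
```python
from t2 import *
st(); print(holeM())
```

```text
{'t': 31.5, 'eef_pos': [0.469, -0.1869, 0.1356], 'orientation': [179.7326, -0.1287, 113.9017], 'ft_force': [0.3, 0.4, -0.3], 'width': 0.0873, 'joint_pos': [59.9475, 26.3846, -55.0857, 117.3324, 27.9795, 50.1794, 13.046]}
[-90.2  34.4  87.6]
```

arm_command(plan=[[[0,0,0.1],[0,0,0],0],[[0,0,0.1],[0,0,0],0],[[0,0,0.1],[0,0,0],0],[[0,0,0],[0,0,0],0],[[0,0,0],[0,0,0],0],[[0,0,0],[0,0,0],0],[[0,0,0],[0,0,0],0],[[0,0,0],[0,0,0],0],[[0,0,0],[0,0,0],0],[[0,0,0],[0,0,0],0]])

```text
t: 32.5
eef_pos: [0.4695, -0.1867, 0.1353]
orientation: [179.8, 0.0, 113.9]
ft_force: [-1.7, 0.1, 3.4]
width: 0.085
```

Run:
```python
from t2 import *
st(); print(holeM())
s=cap('scene','s19.png');crop(s,195,120,295,230,6,'s19a.png')
```

```text
{'t': 32.5, 'eef_pos': [0.4695, -0.1867, 0.1353], 'orientation': [179.8314, 0.0165, 113.8879], 'ft_force': [-1.7, 0.1, 3.4], 'width': 0.0848, 'joint_pos': [59.7035, 26.3886, -54.9668, 117.3219, 28.1714, 50.2009, 12.7762]}
[-89.7  34.2  87.3]
```

View pics/s19a.png

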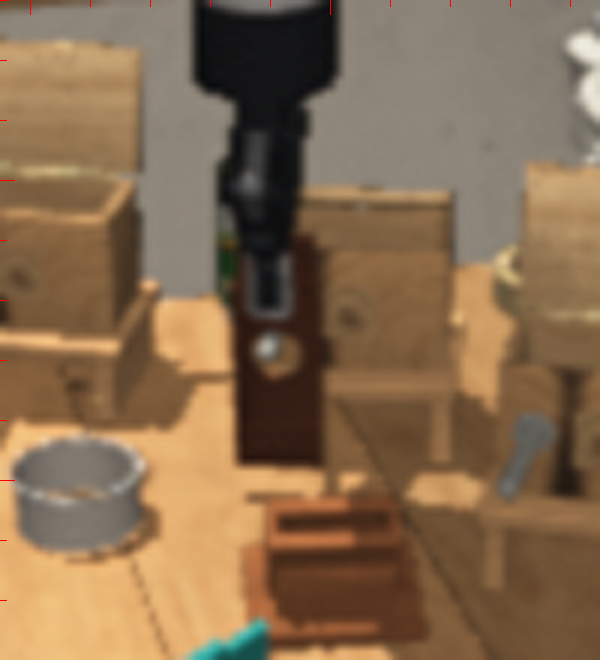

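arm_command(plan=[[[0,0,0],[0,0,0],0.12],[[0,0,0],[0,0,0],0.16],[[0,0,0],[0,0,0],0.22],[[0,0,0],[0,0,0],0.3],[[0,0,0],[0,0,0],0.35],[[0,0,0],[0,0,0],0.35],[[0,0,0],[0,0,0],0.35],[[0,0,0],[0,0,0],0.35],[[0,0,0],[0,0,0],0.35],[[0,0,0],[0,0,0],0.35]])

```text
t: 33.55
eef_pos: [0.4694, -0.1868, 0.135]
orientation: [179.8, 0.0, 113.9]
ft_force: [0.8, -0.5, 0.0]
width: 0.352
```

Run:
```python
from t2 import *
st()
s=cap('scene','s20.png');crop(s,195,120,295,230,6,'s20a.png')
```

```text
{'t': 33.55, 'eef_pos': [0.4694, -0.1868, 0.135], 'orientation': [179.8178, 0.0036, 113.8872], 'ft_force': [0.8, -0.5, 0.0], 'width': 0.3522, 'joint_pos': [59.7056, 26.4174, -54.9509, 117.3317, 28.1872, 50.1658, 12.7782]}
```

View pics/s20a.png

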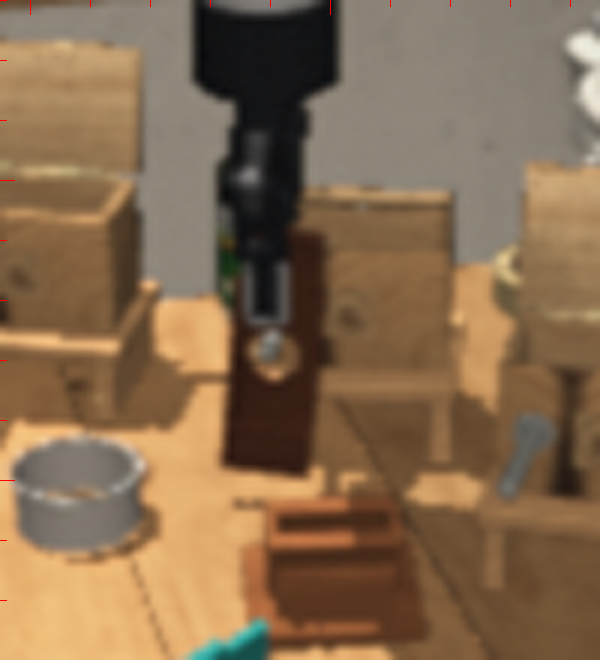

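arm_command(plan=[[[0,0,-0.3],[0,0,0],0.35],[[0,0,-0.6],[0,0,0],0.35],[[0,0,-0.8],[0,0,0],0.35],[[0,0,-1],[0,0,0],0.35],[[0,0,-1.2],[0,0,0],0.35],[[0,0,-1.5],[0,0,0],0.35],[[0,0,-2],[0,0,0],0.35],[[0,0,-2],[0,0,0],0.35],[[0,0,-2],[0,0,0],0.35],[[0,0,0],[0,0,0],0.35]])

```text
t: 34.6
eef_pos: [0.4698, -0.1861, 0.2609]
orientation: [179.7, 0.1, 114.0]
ft_force: [0.5, 0.1, -0.5]
width: 0.352
```

arm_command(plan=[[[0,-1.5,0],[0,0,0],0.35],[[0,-2,0],[0,0,0],0.35],[[0,-2,0],[0,0,0],0.35],[[0,-2,0],[0,0,0],0.35],[[0,-1,0],[0,0,0],0.35],[[0,0,0],[0,0,0],0.35],[[0,0,0],[0,0,0],0.35],[[0,0,0],[0,0,0],0.35],[[0,0,0],[0,0,0],0.35],[[0,0,0],[0,0,0],0.35]])

```text
t: 35.6
eef_pos: [0.3912, -0.2198, 0.2638]
orientation: [179.7, 0.3, 114.1]
ft_force: [-0.5, -0.7, 1.3]
width: 0.344
```

Run:
```python
from t2 import *
st()
s=cap('scene','s21.png');crop(s,180,100,310,230,6,'s21a.png');cap('top','t21.png')
s=cap('scene','s22.png');crop(s,205,140,265,210,10,'s22a.png')
```

```text
{'t': 35.6, 'eef_pos': [0.3912, -0.2198, 0.2638], 'orientation': [179.6504, 0.2796, 114.1265], 'ft_force': [-0.5, -0.7, 1.3], 'width': 0.3437, 'joint_pos': [81.4269, 8.4165, -63.6879, 116.4936, 8.7184, 59.5947, 37.7347]}
```

View pics/s21a.png

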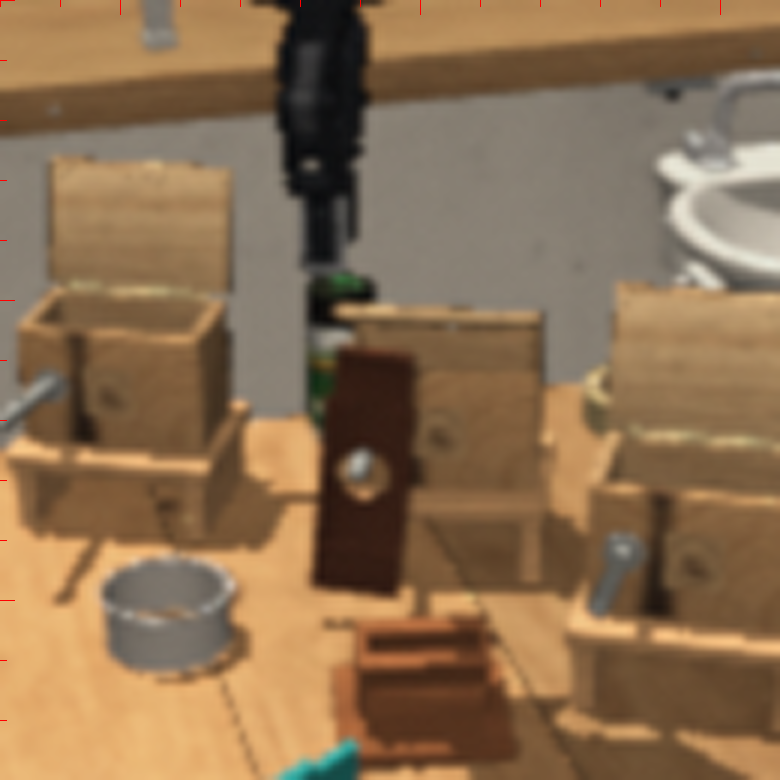

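View pics/s22a.png

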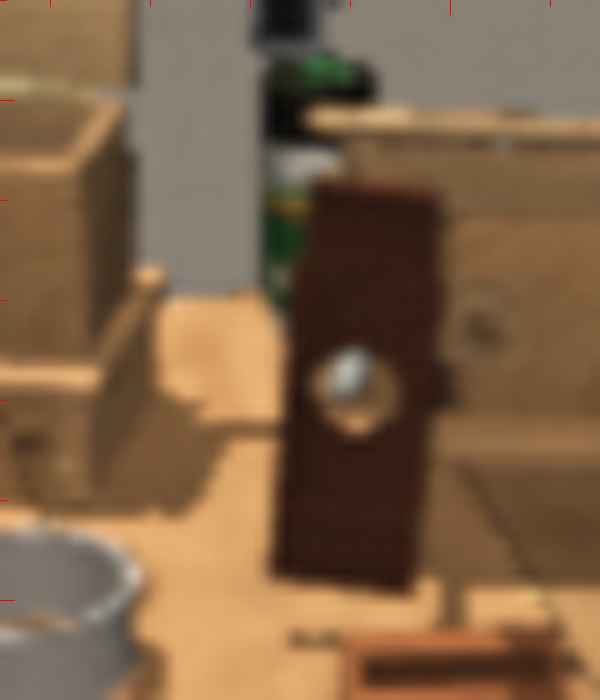

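View pics/t21.png

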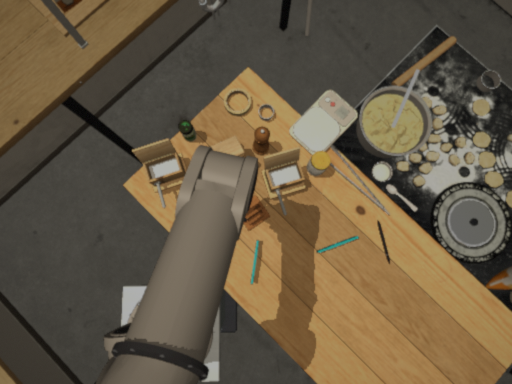

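arm_command(plan=[[[0,0,-2],[0,0,0],0.35],[[0,0,-2],[0,0,0],0.35],[[0,0,-1],[0,0,0],0.35],[[0,0,0],[0,0,0],0.35],[[0,0,0],[0,0,0],0.35],[[0,0,0],[0,0,0],0.35],[[0,0,0],[0,0,0],0.35],[[0,0,0],[0,0,0],0.35],[[0,0,0],[0,0,0],0.35],[[0,0,0],[0,0,0],0.35]])

```text
t: 36.75
eef_pos: [0.3896, -0.219, 0.312]
orientation: [179.7, -0.0, 114.2]
ft_force: [0.2, 0.5, -0.6]
width: 0.349
```

Run:
```python
from t2 import *
s=cap('scene','s23.png');crop(s,205,140,265,210,10,'s23a.png')
```

```text
(no output)
```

View pics/s23a.png

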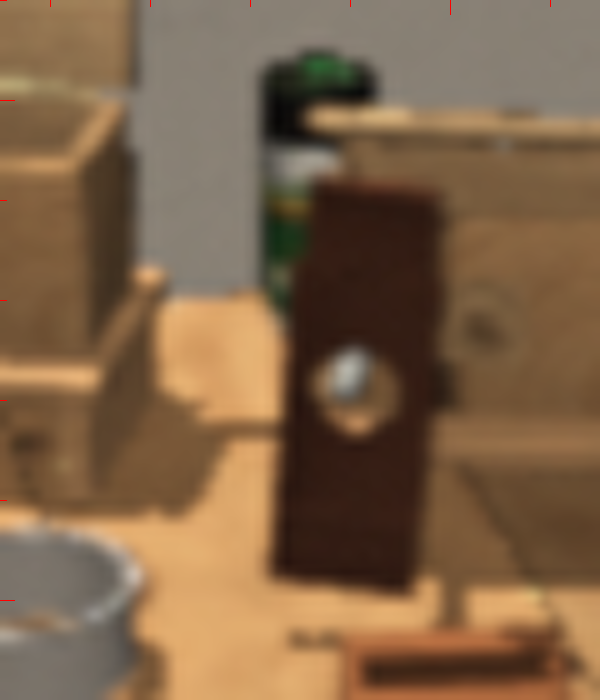

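arm_command(plan=[[[0,0,0],[0,0,0],0.35],[[0,0,0],[0,0,0],0.35],[[0,0,0],[0,0,0],0.35],[[0,0,0],[0,0,0],0.35],[[0,0,0],[0,0,0],0.35],[[0,0,0],[0,0,0],0.35],[[0,0,0],[0,0,0],0.35],[[0,0,0],[0,0,0],0.35],[[0,0,0],[0,0,0],0.35],[[0,0,0],[0,0,0],0.35]])

```text
t: 37.8
eef_pos: [0.3896, -0.219, 0.3121]
orientation: [179.7, 0.0, 114.2]
ft_force: [-1.0, -0.2, 0.2]
width: 0.349
```

Run:
```python
from t2 import *
st()
s=cap('scene','s24.png');crop(s,205,140,265,210,10,'s24a.png')
a=cv2.imread('pics/s23.png').astype(int)[140:210,205:265];b=cv2.imread('pics/s24.png').astype(int)[140:210,205:265]
print(abs(a-b).mean(),abs(a-b).max())
print(proj('scene',mpt((-.115,.035,.1))))
```

```text
{'t': 37.8, 'eef_pos': [0.3896, -0.219, 0.3121], 'orientation': [179.7243, 0.007, 114.1737], 'ft_force': [-1.0, -0.2, 0.2], 'width': 0.3492, 'joint_pos': [84.4118, 4.0317, -64.0594, 112.8568, 3.7853, 65.2233, 43.0062]}
0.4792063492063492 3
[[239.4562772  177.80908563]]
```

View pics/s24a.png

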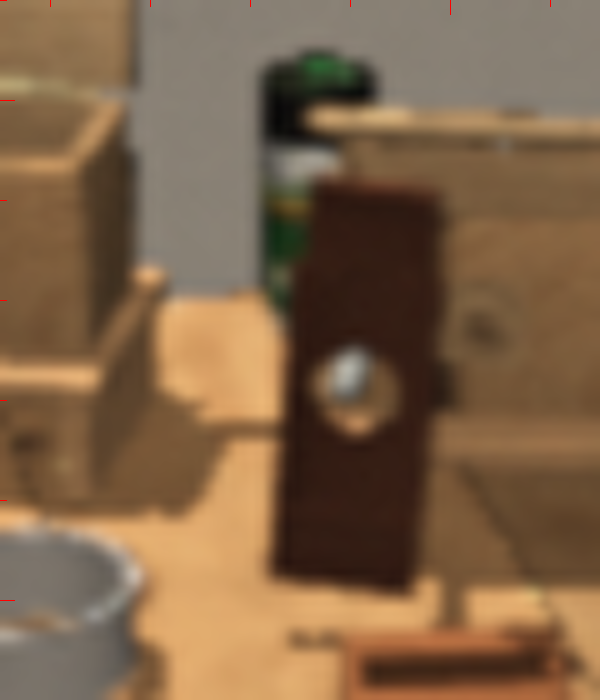

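```bash
cat > f5.py <<'E'
from t2 import *
from scipy.optimize import least_squares
f=lambda v:np.array(v)/10+[205,140]-.45
obs=[((.021,.07),(315,190)),((-.021,.07),(440,203)),((.025,-.07),(272,575)),((-.025,-.07),(412,592)),((.014,0),(311,385)),((-.014,0),(400,390)),((.025,.039),(290,300))]
Rm=rz(24.)
def W(q,o):
    Rl=R.from_euler('xyz',q[3:6]).as_matrix()
    return mpt(np.array(q[:3])+Rl@np.array([-.004,o[0],o[1]]))
def res(q): return np.r_[np.ravel([proj('scene',W(q,o))[0]-f(uv) for o,uv in obs]),q[5]/.15,q[4]/.3]
r=least_squares(res,[-.09,.035,.087,0,0,0])
q=r.x;print((q[:3]*1000).round(1),np.degrees(q[3:]).round(1),r.fun.round(1))
print('peg frame',((q[:3]-[-.075,.035,.094])*1000).round(1),'tilt',np.degrees(np.arccos(R.from_euler('xyz',q[3:6]).as_matrix()[2,2])))
E
python3 f5.py
```

```text
[-43.   42.   61.5] [5.5 3.2 5. ] [-0.4  0.4 -0.2  0.3 -0.3  0.   0.2 -0.4  0.5  0.7 -0.1  0.9  0.2 -1.9
  0.6  0.2]
peg frame [ 32.    7.  -32.5] tilt 6.407341448000365
```

```bash
sed -i 's#q\[5\]/.15,q\[4\]/.3\]#q[5]/.15,q[4]/.3,(q[2]-.085+.14*(q[0]+.075))/.0005]#' f5.py; python3 f5.py
python3 - <<'E'
from h import *
t=cv2.imread('pics/t21.png')[:,:,::-1]; crop(t,130,110,330,240,4,'t21a.png')
E
```

```text
[-95.4  34.7  87.8] [ 5.7 -2.2  5.6] [-0.7  0.4  0.3  0.2 -0.6  0.   0.5 -0.5  0.4  0.7  0.2  0.9 -0.1 -1.9
  0.7 -0.1 -0. ]
peg frame [-20.4  -0.3  -6.2] tilt 6.118189529069804
```

View pics/t21a.png

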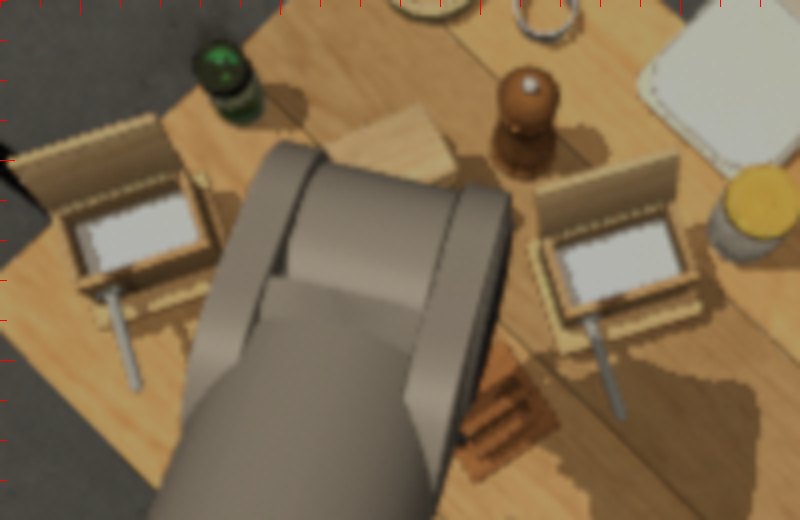

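Run:
```python
from workcell import manip
print(manip.hand_in())
```

```text
the job is handed in; nothing more can be done
None
```

The job is handed in at about 38 s of the 72 s allowed. The interface reports no verdict, so the results below are my own checks.

- **Lids:** The left and right boxes' lids swung freely (no noticeable force at the lip), and both stand open against or near their stops. The middle box's lid needed about 6.7 N at the lip, so I took it as the stiff one. It stays ajar at about 0.32 rad.
- **Left lid approach:** The straight 45° approach from the front was out of reach for the left box, so I lifted that lid from the front right.
- **Tag:** I drew it out of its stand, threaded it onto the middle box's peg, lowered it until it rested on the peg (3.4 N), released it and backed away.
- **Last checks on the tag:** Two pictures 1 s apart showed it at rest. A fit to the picture, tied to the hole resting on the peg, puts the hole centre 20 mm from the peg's middle towards the tip, about 0 mm sideways and 6 mm low. The tag tilts about 6°.
- **Check that disagreed:** The first fit, from the single camera without that constraint, gave an implausible depth with the hole about 32 mm low. I put that down to weak depth from one view. The constrained fit agrees with the arm's own position reading when it released the tag.
- **Bystanders:** The mill, the jars and the ring cutter stand where they were in the last pictures. The ring cutter was hidden by the arm in the last top view but showed unmoved in the scene view.

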